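# Start a clamp bolt square on a desktop engraver

## Task

One of the four clamp bolts in the engraver has only been dropped into its thread: it stands proud and leans. Swing the clear hood up past its spring's centre so that it stays open by itself, then take the T-key with the square socket from the stand, set it over that bolt's head, bring key and bolt upright in line with the hole before you turn, and start the bolt with a clockwise quarter turn. Stand the key back in its own pocket of the stand, leaving the bolt straight, the hood open and everything else where it was.

Things in the scene. Friction and masses are not known exactly. Their poses are not given: they have to be found in the camera images.
- engraver: Desktop engraver, white case 305 x 360 mm, fixed to the table. Origin on the table under the middle of its bed; x to its back, y to its left, z up. Walls round the bed: front 85-95 mm before the origin, sides 170-180 mm out, all 88 mm high; behind 105 mm: cheeks 125 mm, gantry 156 mm high. The hood is shut over the bed at the start.
- clamp_loose: The steel strap of the loose bolt, 80 mm (y) x 28 x 10 mm, origin under its centre, 52 mm above the table. Four such straps hold a plywood blank in the engraver, about 40 mm before or behind and 95 mm beside the bed's middle. The three tight bolts have the same square heads, tops 76 mm above the table; the loose one stands 12 mm higher.
- hood (a joint): Opening angle of the clear hood over the bed: 0 shut (flat), grows as its front edge swings up and back, stop at 1.85. Its spring pulls it shut below about 1.4 rad and open above, where it then stays. Lifting it at the bar takes up to 6 N.
- hood_bar (a point): Middle of the hood's round handle bar, 10 mm thick, 110 mm long, along the engraver's y axis, 40 mm in front of the hood's front edge, free all round but for a short arm at either end. It swings on a radius of 230 mm about the hinge; 104 mm high when shut, about 340 mm when the hood stands upright.
- hood_hinge (a point): Point on the hood's hinge axis (along the engraver's y axis), 110 mm above the table, at the middle of the hood's rear edge. The hood is 340 mm wide and reaches 190 mm from the axis, with skirts 20 mm deep on its inner side.
- bolt_head (a point): Centre of the top of the loose bolt's head: 18 mm square, 12 mm high, top edges chamfered 3 mm; z along the bolt, x and y square to the faces. The bolt pivots 48 mm below this point, leans up to 0.085 rad in any direction at the start, stays where it is leaned (about 1 N moves it), at most 0.1 rad about each axis.
- bolt_hole (a point): Centre of the loose bolt's hole at the top of its washer, 64 mm above the table, 24 mm below the head's top when the bolt is upright; z is the hole's axis (vertical), along which the bolt should stand.
- bolt (a joint): Angle by which the loose bolt has been turned clockwise seen from above, rad; 0 at the start. Friction of 0.12 N m holds it wherever it is left; it sinks 0.64 mm per rad.
- key_bar (a point): Middle of the grip bar of the T-key that fits the bolts. Black bar 100 mm long (y), 18 mm wide (x), 18 mm high, on a 13 mm shank, above a square socket block 29 x 29 x 42 mm. Key 140 mm tall, 0.26-0.42 kg; z up the shank; this point is 131 mm above its lower end. It stands in one pocket of the stand, the other T-keys (round sockets, smaller bars) 75 mm away.
- key_mouth (a point): Centre of the key's lower end, the mouth of its square socket: 20 mm wide inside (1 mm of play on either side of the bolt head), 14 mm deep, its sides parallel to the bar's sides. x, y, z as for key_bar.
- stand: Fixed wooden block, 230 mm long (x), 75 mm wide, 40 mm high, origin under its centre. Three round pockets, 47 mm wide and 25 mm deep, at x = -75, 0 and 75 mm, a T-key standing in each; the square key's corners have 3 mm of play. The bars lie roughly along the stand's y axis.
- key_b: Bystander: smaller T-key in the stand, 134 mm tall, round socket 34 mm across, bar 74 x 12 mm. Origin at its lower end.
- key_c: Bystander: smaller T-key in the stand, 134 mm tall, round socket 37 mm across, bar 74 x 12 mm. Origin at its lower end.
- rod_jar: Bystander: glass jar 76 mm across, 100 mm high, with rolled paper rods in it that reach 210 mm above the table, within 40 mm of its axis. Between the stand and the engraver. Origin under its centre.
- glue_pot: Bystander: white glue pot, 68 mm across, 85 mm high, left in front of the engraver. Origin under its centre.
- tape_roll: Bystander: roll of paper tape lying flat, 96 mm across, 25 mm high. Origin under its centre.
- rod_bundle: Bystander: bundle of paper rods, 210 mm long (x), 40 mm wide, 16 mm high, left of the engraver. Origin under its centre.
- spare_blanks: Bystander: stack of plywood blanks 150 x 140 x 36 mm, to the right of the stand. Origin under its centre.
- mug: Bystander: white mug, 80 mm across, 95 mm high, beyond the stand. Origin under its centre.
Not all that is in view belongs to the job. What is shaped like the part that bears key_bar but blue or turquoise is not meant.

How it is judged:
On the way, in this order (a step that is already met when the one before it is completed fails the run):
1. the hood is past its spring's centre and stays open with the robot off it (value of joint hood above 1.6 rad and contact force between the fingers and hood below 0.3 N), for 0.3 s.
2. the key sits over the loose bolt's head, key and bolt upright and in line with the hole, before the bolt has been turned (horizontal distance between key_mouth and bolt_hole below 0.0045 m and z of key_mouth in the frame of bolt_hole below 0.017 m and angle between the z axis of key_mouth and the z axis of bolt_hole, either way round below 0.07 rad and angle between the z axis of bolt_head and the z axis of bolt_hole, either way round below 0.06 rad and value of joint bolt below 0.35 rad), for 0.1 s.
3. the bolt has been turned about a quarter turn clockwise and is straight (value of joint bolt above 1.2 rad and angle between the z axis of bolt_head and the z axis of bolt_hole, either way round below 0.06 rad), for 0.1 s.
At the end, for the whole second after the job is handed in: The loose bolt has been turned clockwise by a quarter turn (at least 1.2 rad) and stands within 0.06 rad of its hole's axis; the hood stays open (at least 1.6 rad); the key stands upright (within 0.12 rad) and at rest in the pocket it came from, its bar within 16 mm of where it was (all of step 3 and value of joint hood above 1.6 rad and distance of key_bar from where it was at the start of the episode below 0.016 m and angle between key_bar's own z axis and vertical below 0.12 rad and velocity of joint hood below 0.1 rad/s); the robot touches nothing.
It fails at once if the bolt is forced in crooked: turned while it leans more than 0.1 rad from its hole's axis (value of joint bolt above 0.35 rad and angle between the z axis of bolt_head and the z axis of bolt_hole, either way round above 0.1 rad).
It fails at once if a bystander is pushed more than 30 mm or knocked over (distance of any of key_b, key_c, rod_jar, glue_pot, tape_roll, rod_bundle, spare_blanks, mug from where it was at the start of the episode above 0.03 m or angle between any of key_b, key_c, rod_jar, glue_pot, tape_roll, rod_bundle, spare_blanks, mug's own z axis and vertical above 0.5 rad).
It also fails if it takes over 72 s, if anything falls off the work surface, if the arm or the gripper's body presses on something with over 40 N, if the wrist force passes 120 N, or if a joint passes its speed limit or range.

## Robot

A 7-joint arm with a two-finger parallel gripper is mounted at the origin on the work surface. World frame = base frame: x ahead of the robot, y to its left, z up, the work surface at z = 0. Lengths are in m, angles in rad, forces in N, time in s.
With the tool pointing down it reaches from about 0.4 to 0.875 m from the base axis. Payload 6.5 kg.
Tool frame: the origin (TCP) lies midway between the tips of the shut fingers; the grasp point (between the pads) lies bot.grip_depth behind it (bot.grip_depth is the distance from the TCP to the grasp point, in m); z points along the fingers, y is the line along which they close (so a half turn about z gives the same grasp; the last joint's range is limited). The gripper opens to 88 mm and grips with 3 to 60 N. Pads are 18 mm wide; open, the fingers measure 123 mm over their backs; the gripper's body (75 mm by 187 mm) begins 45 mm behind the grasp point.
Start: joints at [1.149, 0.536, -0.004, 1.538, 0.003, 1.067, -0.071], TCP at [0.226, -0.609, 0.207] pointing down, gripper open.
Joint ranges: [-2.7, 2.7], [-0.37, 2.16], [-1.27, 1.26], [0.24, 2.4], [-1.31, 4.45], [0.19, 1.91], [-2.76, 2.76]. Speed limits (rad/s): [2.39, 2.39, 3.14, 3.14, 3.14, 3.14, 3.14].

## Interface

Orientations are given as a rotation vector (axis times angle).
In Python, from cell import bot, eyes gives the robot as it stands.
- The arm moves only by the tool step_arm, never from a script. Its argument "commands" is one flat list of numbers, 4 for each row, row after row: the shift along the world's x, y, z normalised to -1 to 1, where 1 is 25 mm, then the turn about the world's z normalised to -1 to 1, where 1 is 6 degrees. A call has 1 to 20 rows; each row shifts and turns the commanded pose from where the row before left it; what a row does not reach is not made up. A row lasts 1/12 s, in which the tool goes at most 41.7 mm and 7.16 degrees, less where a joint would pass 70% of its speed; a pose out of reach is approached as far as the arm can. A call with a number of a shift or a turn outside -1 to 1 is refused whole. A call with a gripper value outside its range is refused whole. "grip" is the closure, from 0 (fully open) to 1 (shut), set as the call begins (left out, the last holds). The fingers move at their own pace and stop on an object; "squeeze" is the grip in N (left out, the last holds). Time passes only in rows, so rows that do not move let the fingers close. It gives the time, the measured TCP pose, the force, the opening and the grip force at its end, in the units of the state.
- bot.read_state(): the state, without advancing time (a new reading comes with each control period).
- eyes.read_camera(name): name is "scene" or "side" or "wrist"; returns the picture (480x640x3 uint8, red, green, blue); there is no depth.
- eyes.calibration(name): a dict with "camera_matrix" (3x3 intrinsics, pixels), "dist" ([k1, k2, p1, p2, k3] as OpenCV has them; the pictures are not rectified), "xyz" and "orientation" of the camera in the world; the wrist camera has in their place "mount" (4x4, takes a point from camera to tool coordinates, whose origin is the TCP and whose axes are the flange's). Camera axes: x right, y down, z forward; pixel columns grow to the right and rows downward; lengths in m; the calibration is good to about 2 mm. A picture is of the moment at which its call begins: read the wrist's pose just before it. calibration takes no time and is no camera call.
- bot.finish_job(): hands the job in; it is judged then, once.
The state is a dict: "time_s": time; "joint_pos": joint angles; "joint_vel": joint speeds; "joint_efforts": joint torques, N m; "tcp_pos": TCP position; "ee_rot": TCP orientation; "ft_force": force on the tool from outside, world axes, zero at the start; "ft_torque": the same for the moment, N m; "finger_gap": opening from 0.0 (shut) to 1.0 (fully open); "finger_force": force on a finger pad.
Only numpy, scipy, OpenCV 4.12 (cv2) and the standard library are available. Lean on these libraries where they do the work, as an engineer would, in place of code of your own. Each camera call takes 0.05 s, during which the arm holds its last target. There are 200 camera calls.

## Working session

There is one attempt and no reset: what is moved stays moved. The work goes in short steps, Python scripts to look and compute and a tool call to move; the robot and the scene stay as the last step left them, time stands still between calls to the robot, and variables do not carry over. Pictures are saved under pics/ and viewed, at most 10 in all, crops included, and the job is handed in when it is done.

Besides the shell and the picture viewer there is one more tool, called after "Request:" as a command line: name --argument value ..., lists and objects as JSON in quotes. step_arm: Moves the arm, as the interface text tells. Scaled input: -1 to 1 covers 25 mm each way for a shift and 6 degrees each way for a turn. Its arguments: {"type":"object","properties":{"commands":{"type":"array","items":{"type":"number","minimum":-1,"maximum":1}},"grip":{"type":"number"},"squeeze":{"type":"number"}},"required":["commands"]}

```bash
mkdir -p pics; ls; cat > h.py <<'E'
import numpy as np, cv2
from scipy.spatial.transform import Rotation as R
from cell import bot, eyes
def cam(n):
    c=eyes.calibration(n); K=np.array(c["camera_matrix"]); d=np.array(c["dist"])
    if "mount" in c:
        s=bot.read_state(); T=np.eye(4); T[:3,:3]=R.from_rotvec(s["ee_rot"]).as_matrix(); T[:3,3]=s["tcp_pos"]
        T=T@np.array(c["mount"])
    else:
        T=np.eye(4); o=np.array(c["orientation"]); T[:3,:3]=o if o.shape==(3,3) else R.from_rotvec(o).as_matrix(); T[:3,3]=c["xyz"]
    return K,d,T
def ray(C,px):
    K,d,T=C; u=cv2.undistortPoints(np.array([[px]],float),K,d)[0,0]
    return T[:3,3],T[:3,:3]@np.array([u[0],u[1],1])
def onz(C,px,z):
    o,v=ray(C,px); return o+v*(z-o[2])/v[2]
def two(C1,p1,C2,p2):
    o1,v1=ray(C1,p1);o2,v2=ray(C2,p2)
    s=np.linalg.lstsq(np.c_[v1,-v2],o2-o1,rcond=None)[0]
    a,b=o1+s[0]*v1,o2+s[1]*v2; return (a+b)/2,np.linalg.norm(a-b)
def proj(C,p):
    K,d,T=C; M=np.linalg.inv(T); return cv2.projectPoints(np.array(p,float).reshape(-1,3),cv2.Rodrigues(M[:3,:3])[0],M[:3,3],K,d)[0][:,0]
def snap(n,f):
    C=cam(n); im=eyes.read_camera(n)[:,:,::-1].copy(); cv2.imwrite(f"pics/{f}.png",im); return C,im
E
python3 - <<'E'
from h import *
print(eyes.calibration("scene")); print(eyes.calibration("wrist")["mount"], bot.grip_depth, bot.read_state())
ims=[snap(n,n+"0")[1] for n in("scene","side","wrist")]
print(eyes.calibration("side")["xyz"])
E
```

```text
pics
{'camera_matrix': array([[603.34557408,   0.        , 308.00673297],
       [  0.        , 603.34557408, 238.59399312],
       [  0.        ,   0.        ,   1.        ]]), 'dist': array([-0.01952145,  0.        ,  0.        ,  0.        ,  0.        ]), 'xyz': array([ 1.15961535, -0.982295  ,  1.6355515 ]), 'orientation': array([-2.42795706, -0.73075523,  0.2551373 ])}
[[-1.06525025e-03 -9.60270418e-01 -2.79069147e-01  7.19554426e-02]
 [ 9.99998352e-01 -1.43323233e-03  1.11457005e-03  4.36242982e-04]
 [-1.47025957e-03 -2.79067500e-01  9.60270362e-01 -1.78420002e-01]
 [ 0.00000000e+00  0.00000000e+00  0.00000000e+00  1.00000000e+00]] 0.0187 {'time_s': 0.0, 'joint_pos': array([ 1.1487955 ,  0.53712036, -0.00443311,  1.53884644,  0.00261587,
        1.06727786, -0.07119956]), 'joint_vel': array([-0.00037937,  0.00142009, -0.00167876, -0.00060512,  0.00096494,
        0.00028741, -0.00111409]), 'joint_efforts': array([-9.84119470e-04, -5.70979536e+01,  9.90242064e-01, -2.51602936e+01,
       -5.63709985e-02,  1.81552005e-02,  1.49325992e-04]), 'tcp_pos': array([ 0.22617064, -0.60869394,  0.20617925]), 'ee_rot': array([-3.09042401e+00, -5.55782122e-01,  6.69058702e-04]), 'ft_force': array([-0.16911181,  0.17421991, -0.18542025]), 'ft_torque': array([0.05312789, 0.0095286 , 0.01882172]), 'finger_force': 0.0, 'finger_gap': 1.000656780040578}
[-0.24238464 -0.80675713  1.20312108]
```

View pics/scene0.png

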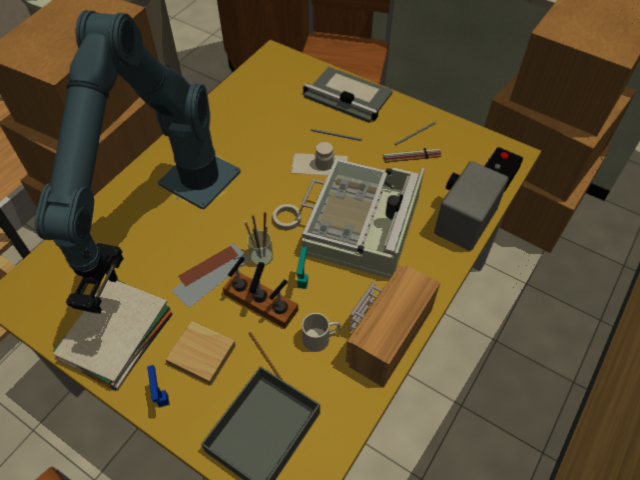

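View pics/side0.png

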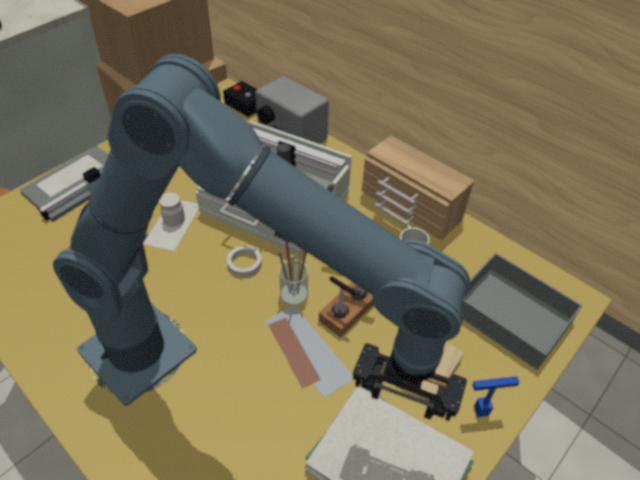

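The scene view shows the engraver at about (360,215) with its hood bar near (312,195). The stand with three T-keys is at about (260,292), the jar at (260,245), the pot at (324,155) and the tape at (287,216). Turquoise and blue decoy keys are at (302,265) and (155,388). The side view is mostly blocked by the arm. I'll enlarge the work area.

```bash
python3 - <<'E'
import cv2
im=cv2.imread("pics/scene0.png")[145:330,210:435]
im=cv2.resize(im,None,fx=3.2,fy=3.2,interpolation=cv2.INTER_CUBIC); cv2.imwrite("pics/crop1.png",im)
E
```

```text
(no output)
```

View pics/crop1.png

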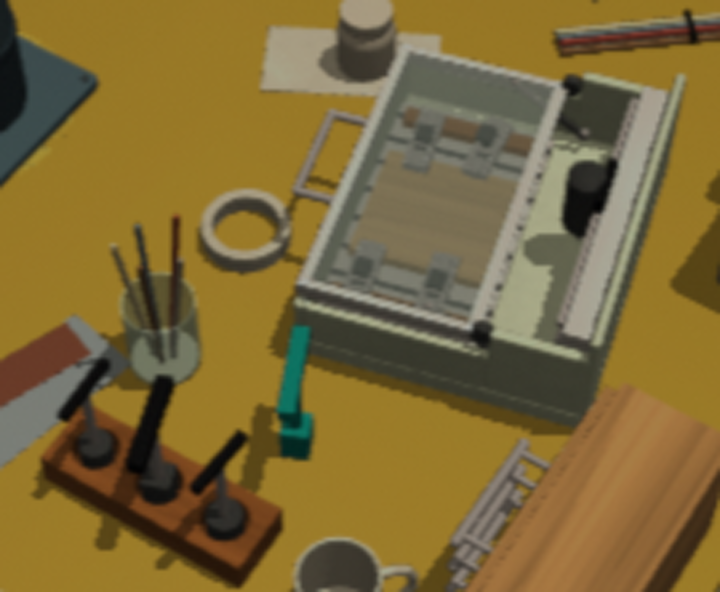

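In the crop, the middle key in the stand is the only one with a large black bar, from (165,380) to (138,468). Its neighbours at (85,390) and (220,462) have smaller bars. The turquoise one at (297,390) and the blue one are decoys. The hood bar runs from (332,112) to (297,192).

```bash
python3 - <<'E'
from h import *
C=cam("scene")
f=lambda u,v:(u/3.2+210,v/3.2+145)
P={}
for n,p,z in [("barL",(332,112),.104),("barR",(297,192),.104),("hoodFL",(405,48),.115),("hoodFR",(298,290),.115),("hoodRL",(572,82),.115),("hoodRR",(485,330),.115),("standA",(42,465),.04),("standB",(242,583),.04),("standC",(283,520),.04),("standD",(85,408),.04),("keytop1",(165,378),.155),("keytop2",(140,470),.155),("tbaseKey",(160,483),.04),("jar",(163,290),.1),("tape",(245,230),.02),("pot",(366,10),.085),("mug",(338,570),.095),("jarrod1",(115,247),.21),("rod2",(176,218),.21),("b1",(425,130),.08),("b2",(488,133),.08),("b3",(365,265),.08),("b4",(438,283),.08),("caseRR",(585,415),.0),("caseFR",(298,335),.0)]:
    P[n]=onz(C,f(*p),z); print(n,P[n].round(3), np.linalg.norm(P[n][:2]).round(3))
e=P["barR"]-P["barL"]; print("bar len",np.linalg.norm(e)); e=P["hoodFR"]-P["hoodFL"]; print("hood",np.linalg.norm(e),"axis -y ang",np.arctan2(e[1],e[0]))
e=P["hoodRR"]-P["hoodRL"];print(np.linalg.norm(e),np.arctan2(e[1],e[0]))
e=P["standB"]-P["standA"];print("stand",np.linalg.norm(e),np.arctan2(e[1],e[0]))
e=P["keytop2"]-P["keytop1"];print("key",np.linalg.norm(e),np.arctan2(e[1],e[0]))
s=bot.read_state(); print(R.from_rotvec(s["ee_rot"]).as_matrix().round(3))
E
```

```text
barL [0.408 0.137 0.104] 0.431
barR [0.438 0.028 0.104] 0.439
hoodFL [0.429 0.248 0.115] 0.496
hoodFR [ 0.513 -0.081  0.115] 0.519
hoodRL [0.603 0.303 0.115] 0.674
hoodRR [ 0.689 -0.022  0.115] 0.69
standA [ 0.391 -0.344  0.04 ] 0.521
standB [ 0.625 -0.342  0.04 ] 0.712
standC [ 0.619 -0.266  0.04 ] 0.674
standD [ 0.386 -0.27   0.04 ] 0.471
keytop1 [ 0.483 -0.254  0.155] 0.546
keytop2 [ 0.523 -0.346  0.155] 0.627
tbaseKey [ 0.498 -0.298  0.04 ] 0.58
jar [ 0.395 -0.145  0.1  ] 0.42
tape [0.381 0.01  0.02 ] 0.381
pot [0.348 0.297 0.085] 0.458
mug [ 0.707 -0.306  0.095] 0.771
jarrod1 [ 0.383 -0.189  0.21 ] 0.427
rod2 [ 0.41 -0.13  0.21] 0.43
b1 [0.493 0.188 0.08 ] 0.528
b2 [0.551 0.22  0.08 ] 0.593
b3 [0.537 0.003 0.08 ] 0.537
b4 [0.61  0.024 0.08 ] 0.61
caseRR [0.79  0.016 0.   ] 0.791
caseFR [ 0.496 -0.06   0.   ] 0.5
bar len 0.11369607861822102
hood 0.33921976502102313 axis -y ang -1.3216332882965787
0.33596919895670807 -1.3097740972087533
stand 0.23363157598240092 0.00914363675624342
key 0.09964050033621477 -1.1620422353823028
[[ 0.937  0.348 -0.001]
 [ 0.348 -0.937  0.001]
 [-0.    -0.001 -1.   ]]
```

Request:
step_arm --commands '[0.5, 0.91, 0.22, 0.44, 0.5, 0.91, 0.22, 0.44, 0.5, 0.91, 0.22, 0.44, 0.5, 0.91, 0.22, 0.44, 0.5, 0.91, 0.22, 0.44, 0.5, 0.91, 0.22, 0.44, 0.5, 0.91, 0.22, 0.44, 0.5, 0.91, 0.22, 0.44, 0.5, 0.91, 0.22, 0.44, 0.5, 0.91, 0.22, 0.44, 0.5, 0.91, 0.22, 0.44, 0.5, 0.91, 0.22, 0.44, 0.5, 0.91, 0.22, 0.44, 0.5, 0.91, 0.22, 0.44, 0.5, 0.91, 0.22, 0.44, 0.5, 0.91, 0.22, 0.44, 0.5, 0.91, 0.22, 0.44, 0.5, 0.91, 0.22, 0.44]' --grip 0 --squeeze 30

```text
time_s: 1.65
tcp_pos: [0.4516, -0.1986, 0.3062]
ee_rot: [-2.604, -1.757, 0.001]
ft_force: [0.1, -0.0, -0.1]
finger_gap: 0.998
finger_force: 0.0
```

Request:
step_arm --commands '[-0.09, 0.87, 0, 0.47, -0.09, 0.87, 0, 0.47, -0.09, 0.87, 0, 0.47, -0.09, 0.87, 0, 0.47, -0.09, 0.87, 0, 0.47, -0.09, 0.87, 0, 0.47, -0.09, 0.87, 0, 0.47, -0.09, 0.87, 0, 0.47, -0.09, 0.87, 0, 0.47, -0.09, 0.87, 0, 0.47, -0.09, 0.87, 0, 0.47, -0.09, 0.87, 0, 0.47, -0.09, 0.87, 0, 0.47, 0, 0, 0, 0, 0, 0, 0, 0]'

```text
time_s: 2.9
tcp_pos: [0.4217, 0.0846, 0.306]
ee_rot: [1.917, 2.489, 0.0]
ft_force: [-0.0, -0.4, 0.4]
finger_gap: 1.0
finger_force: 0.0
```

```bash
python3 - <<'E'
from h import *
s=bot.read_state(); print(s["tcp_pos"],R.from_rotvec(s["ee_rot"]).as_matrix().round(3)[:,1],s["joint_pos"])
C,im=snap("wrist","w1"); snap("side","side1"); snap("scene","scene1")
print(proj(C,[[.408,.137,.104],[.438,.028,.104],[.423,.083,.104]]))
E
```

```text
[0.42174971 0.08463837 0.3060479 ] [0.967 0.256 0.   ] [ 0.3533097   0.09078364 -0.68808075  1.92613773  0.06324253  1.14592243
 -0.1004736 ]
[[318.61530244 146.82751879]
 [319.80466981 253.74259944]
 [319.35635393 201.89423414]]
```

View pics/w1.png

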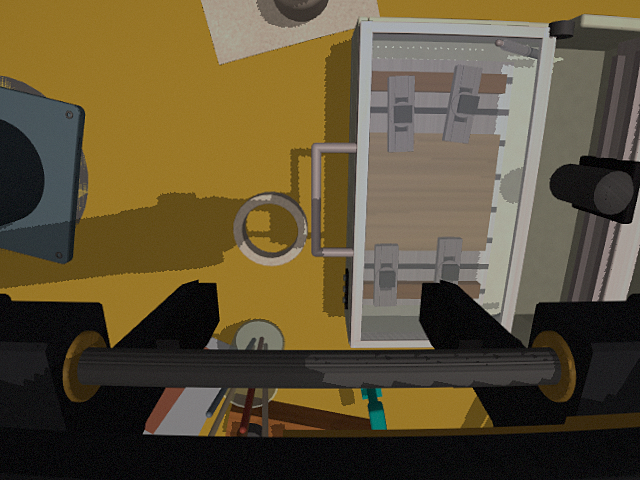

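The wrist view shows the bar from (317,147) to (317,252), within about 2 px of prediction. The four clamps are visible through the hood at (401,113), (467,104), (386,281) and (449,266).

Request:
step_arm --commands '[0, 0, 0, 0, 0, 0, 0, 0, 0, 0, 0, 0, 0, 0, -0.96, 0, 0, 0, -0.96, 0, 0, 0, -0.96, 0, 0, 0, -0.96, 0, 0, 0, -0.96, 0, 0, 0, -0.96, 0, 0, 0, -0.96, 0, 0, 0, -0.96, 0, 0, 0, -0.96, 0, 0, 0, 0, 0, 0, 0, 0, 0]' --grip 0.73

```text
time_s: 4.22
tcp_pos: [0.4214, 0.0828, 0.0896]
ee_rot: [-1.921, -2.484, 0.003]
ft_force: [0.3, -1.0, -0.2]
finger_gap: 0.273
finger_force: 0.0
```

Request:
step_arm --commands '[0, 0, 0, 0, 0, 0, 0, 0, 0, 0, 0, 0, 0, 0, 0, 0, 0, 0, 0, 0, 0, 0, 0, 0]' --grip 1 --squeeze 30

```text
time_s: 4.72
tcp_pos: [0.4224, 0.0829, 0.0904]
ee_rot: [1.922, 2.485, 0.001]
ft_force: [0.8, -0.9, 0.2]
finger_gap: 0.007
finger_force: 0.0
```

```bash
python3 - <<'E'
from h import *
C,im=snap("wrist","w2")
s=bot.read_state(); print(s["tcp_pos"]); print(proj(C,[[.408,.137,.104],[.438,.028,.104],s["tcp_pos"]]))
D,b=snap("scene","s2"); 
b=cv2.resize(b[150:270,230:400],None,fx=3,fy=3,interpolation=cv2.INTER_CUBIC)
b=cv2.resize(b,(680,480)); 
cv2.imwrite("pics/c2.png",np.vstack([cv2.resize(im,(400,300)),cv2.resize(b,(400,283))]))
E
```

```text
[0.42231427 0.08292521 0.09027662]
[[317.81841643 165.61492984]
 [321.29993734 382.68170649]
 [318.5434466  272.68322531]]
```

View pics/c2.png

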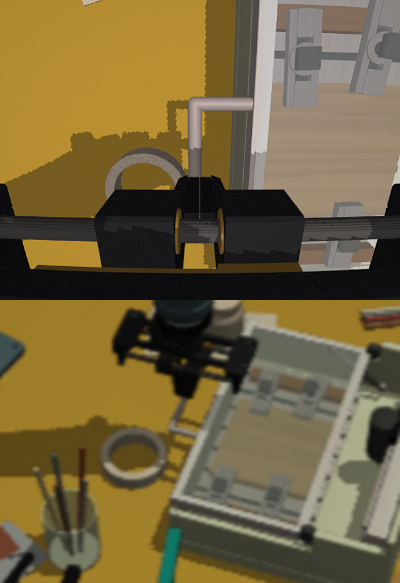

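The fingers shut without the bar. In the wrist view (top, shown at 0.625 scale) the bar's left corner is at about (194,102), and the fingers are about 6 px to its right, possibly above it. I'll triangulate the bar's height next.

```bash
python3 - <<'E'
from h import *
K,d,T=cam("wrist"); M=np.array(eyes.calibration("wrist")["mount"])
def W(p,y):
    A=np.eye(4);A[:3,:3]=R.from_rotvec([*y]).as_matrix();A[:3,3]=p;return K,d,A@M
Ry=[1.919,2.4865,0]
C1=W([.42175,.08464,.30605],Ry);C2=(K,d,T);S=cam("scene")
def corner(f,box):
    im=cv2.imread(f"pics/{f}.png"); u0,u1,v0,v1=box; return im[v0:v1,u0:u1]
# bar centre column profile in wrist images (column where pinkish-grey vs yellow)
for f,rows in(("w1",(160,180,200,220,240)),("w2",(180,200,220,240,260))):
    im=cv2.imread(f"pics/{f}.png").astype(int)
    for r in rows:
        x=im[r,270:350]; sat=x.max(1)-x.min(1); c=np.where((sat<60)&(x.max(1)>70))[0]+270
        print(f,r,c.min() if len(c) else 0,c.max() if len(c) else 0,len(c))
L1,L2,s0=(317,147),(310,161),(332/3.2+210,112/3.2+145)
print(two(C1,L1,C2,L2),two(C1,L1,S,s0),two(C2,L2,S,s0))
E
```

```text
w1 160 311 348 11
w1 180 311 348 11
w1 200 270 347 31
w1 220 295 320 22
w1 240 295 346 22
w2 180 300 322 23
w2 200 301 322 22
w2 220 301 322 22
w2 240 301 322 22
w2 260 270 322 39
(array([0.40546485, 0.1354658 , 0.07701335]), np.float64(0.002981327531290712)) (array([0.40747025, 0.13688341, 0.10414946]), np.float64(0.0018621022609238054)) (array([0.40541674, 0.13872263, 0.10124289]), np.float64(0.003229486237675068))
```

```bash
python3 - <<'E'
import cv2
im=cv2.imread("pics/w2.png")[140:440,220:420]
im=cv2.convertScaleAbs(cv2.resize(im,None,fx=2,fy=2,interpolation=cv2.INTER_CUBIC),alpha=2.2,beta=20)
cv2.imwrite("pics/c3.png",im)
E
```

```text
(no output)
```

View pics/c3.png

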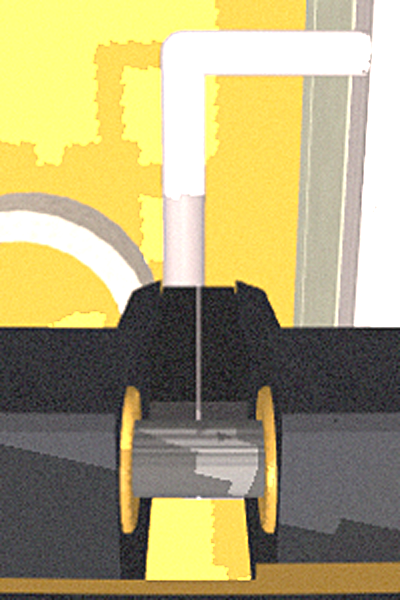

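The crop shows the bar passing under the closed fingertips (tip edge at crop row 287, bar at column 183, slit at 198). So the tips are too high and about 3.5 mm too far back. I'll lift, open a little, shift and go lower.

Request:
step_arm --commands '[0, 0, 0.8, 0, 0, 0, 0, 0, -0.14, -0.04, 0, 0, 0, 0, 0, 0, 0, 0, 0, 0, 0, 0, 0, 0, 0, 0, -0.4, 0, 0, 0, -0.4, 0, 0, 0, -0.3, 0, 0, 0, 0, 0]' --grip 0.78

```text
time_s: 5.65
tcp_pos: [0.4171, 0.0817, 0.0805]
ee_rot: [-1.92, -2.484, 0.004]
ft_force: [-0.7, 0.4, 0.1]
finger_gap: 0.223
finger_force: 0.0
```

Request:
step_arm --commands '[0, 0, -0.2, 0, 0, 0, -0.15, 0, 0, 0, 0, 0]'

```text
time_s: 5.9
tcp_pos: [0.4183, 0.082, 0.0731]
ee_rot: [-1.921, -2.485, 0.001]
ft_force: [-1.2, 0.0, 0.5]
finger_gap: 0.217
finger_force: 0.0
```

Request:
step_arm --commands '[0, 0, 0, 0, 0, 0, 0, 0, 0, 0, 0, 0, 0, 0, 0, 0]' --grip 1

```text
time_s: 6.23
tcp_pos: [0.4192, 0.0821, 0.074]
ee_rot: [1.922, 2.485, 0.002]
ft_force: [2.0, 0.3, -1.6]
finger_gap: 0.08
finger_force: 28.0
```

```bash
python3 - <<'E'
from h import *
C,im=snap("wrist","w3")
a=cv2.convertScaleAbs(im[140:440,220:420],alpha=2,beta=15)
D,b=snap("side","s3")
cv2.imwrite("pics/c4.png",np.hstack([cv2.resize(a,(400,600)),cv2.resize(b[160:360,100:233],(400,600))]))
E
```

```text
(no output)
```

View pics/c4.png

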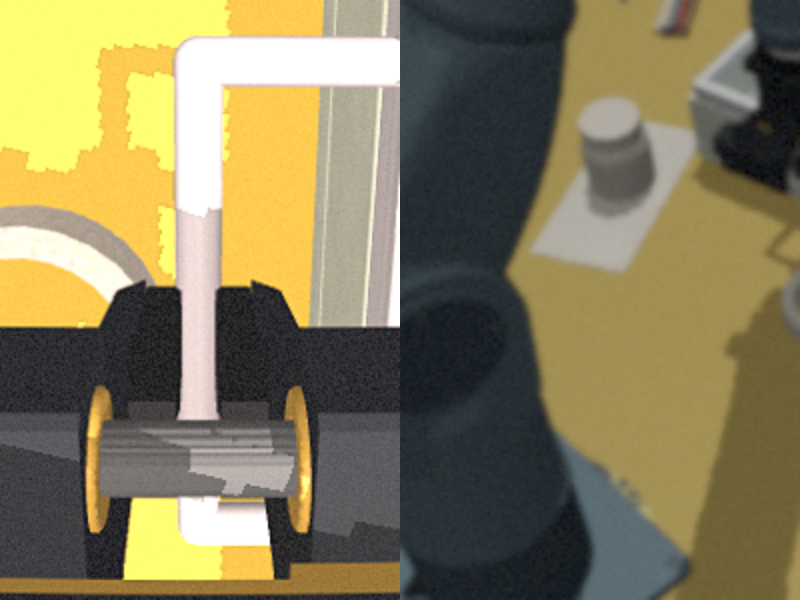

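The bar now lies between the fingers, but the gap is only 7 mm, so the grip may be shallow. I'll go a little deeper.

Request:
step_arm --commands '[0, 0, 0, 0, 0, 0, 0, 0, 0, 0, -0.3, 0, 0, 0, -0.2, 0, 0, 0, 0, 0]' --grip 0.8

```text
time_s: 6.75
tcp_pos: [0.4177, 0.0817, 0.0601]
ee_rot: [-1.921, -2.484, 0.003]
ft_force: [0.4, -0.6, 0.0]
finger_gap: 0.199
finger_force: 0.0
```

Request:
step_arm --commands '[0, 0, 0, 0, 0, 0, 0, 0, 0, 0, 0, 0, 0, 0, 0, 0]' --grip 1

```text
time_s: 7.08
tcp_pos: [0.4191, 0.0822, 0.0613]
ee_rot: [1.922, 2.485, 0.001]
ft_force: [3.6, 2.0, -5.7]
finger_gap: 0.099
finger_force: 30.0
```

```bash
python3 - <<'E'
from h import *
th=np.linspace(0,1.78,40); ph=th-.026
r=-.23*np.cos(ph); p=np.c_[r*np.cos(.257),r*np.sin(.257),.23*np.sin(ph)]
u=p/.025; q=np.round(u-u[0],2); d=np.round(np.diff(q,axis=0),2)
for a in(d[:8],d[8:24],d[24:]): print(",".join(f"{x:.2f},{y:.2f},{z:.2f},0" for x,y,z in a)); print(q[-1])
E
```

```text
-0.00,-0.00,0.42,0,0.02,0.00,0.42,0,0.03,0.01,0.42,0,0.06,0.02,0.41,0,0.07,0.02,0.42,0,0.09,0.02,0.41,0,0.11,0.03,0.40,0,0.12,0.03,0.40,0
[10.52  2.76  9.29]
0.15,0.04,0.39,0,0.16,0.04,0.39,0,0.18,0.05,0.38,0,0.19,0.05,0.36,0,0.21,0.06,0.36,0,0.23,0.05,0.35,0,0.24,0.07,0.34,0,0.25,0.07,0.33,0,0.27,0.07,0.31,0,0.29,0.07,0.30,0,0.29,0.08,0.29,0,0.31,0.08,0.27,0,0.32,0.08,0.26,0,0.33,0.09,0.24,0,0.35,0.09,0.23,0,0.35,0.09,0.21,0
[10.52  2.76  9.29]
0.36,0.10,0.19,0,0.37,0.10,0.18,0,0.37,0.09,0.15,0,0.39,0.10,0.15,0,0.38,0.11,0.12,0,0.40,0.10,0.10,0,0.40,0.10,0.09,0,0.40,0.11,0.06,0,0.40,0.11,0.05,0,0.40,0.10,0.03,0,0.41,0.11,0.01,0,0.41,0.11,-0.01,0,0.40,0.10,-0.03,0,0.40,0.11,-0.05,0,0.41,0.10,-0.06,0
[10.52  2.76  9.29]
```

Request:
step_arm --commands '[0, 0, 0.42, 0, 0.02, 0, 0.42, 0, 0.03, 0.01, 0.42, 0, 0.06, 0.02, 0.41, 0, 0.07, 0.02, 0.42, 0, 0.09, 0.02, 0.41, 0, 0.11, 0.03, 0.4, 0, 0.12, 0.03, 0.4, 0, 0, 0, 0, 0]'

```text
time_s: 7.83
tcp_pos: [0.4319, 0.0855, 0.1454]
ee_rot: [1.921, 2.484, 0.002]
ft_force: [3.3, 1.8, -6.7]
finger_gap: 0.101
finger_force: 30.0
```

```bash
python3 - <<'E'
from h import *
C,im=snap("wrist","w4"); D,b=snap("scene","s4")
print(bot.read_state()["finger_force"],bot.read_state()["finger_gap"])
b=cv2.resize(b[130:290,250:430],(675,600),interpolation=cv2.INTER_CUBIC)
cv2.imwrite("pics/c5.png",np.hstack([b[:,75:],cv2.convertScaleAbs(cv2.resize(im[140:440,270:370],(200,600)),alpha=2)]))
E
```

```text
30.000858306884766 0.09985455840559528
```

View pics/c5.png

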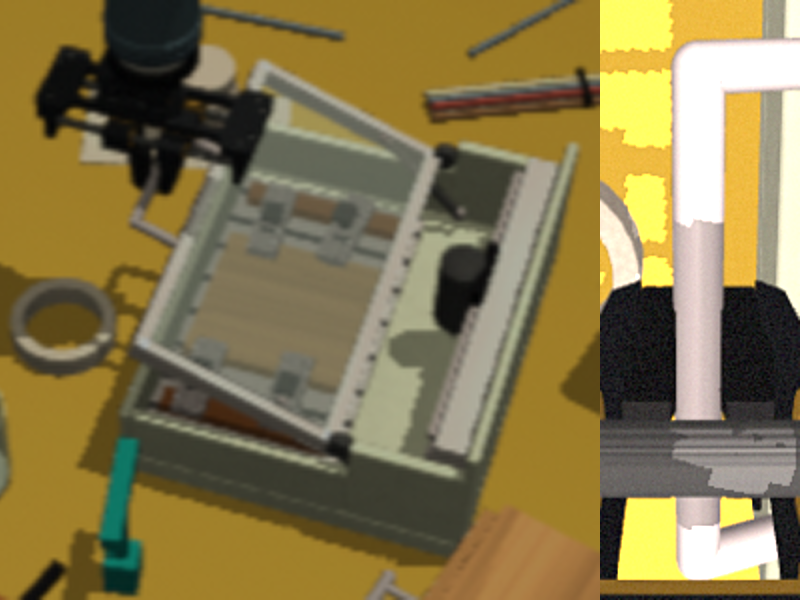

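The hood lifts properly. The fingertips evidently sit about 33 mm above the reported TCP height, which I'll allow for later. Continuing the arc.

Request:
step_arm --commands '[0.15, 0.04, 0.39, 0, 0.16, 0.04, 0.39, 0, 0.18, 0.05, 0.38, 0, 0.19, 0.05, 0.36, 0, 0.21, 0.06, 0.36, 0, 0.23, 0.05, 0.35, 0, 0.24, 0.07, 0.34, 0, 0.25, 0.07, 0.33, 0, 0.27, 0.07, 0.31, 0, 0.29, 0.07, 0.3, 0, 0.29, 0.08, 0.29, 0, 0.31, 0.08, 0.27, 0, 0.32, 0.08, 0.26, 0, 0.33, 0.09, 0.24, 0, 0.35, 0.09, 0.23, 0, 0.35, 0.09, 0.21, 0]'

```text
time_s: 9.27
tcp_pos: [0.5331, 0.1116, 0.2712]
ee_rot: [-1.922, -2.485, 0.006]
ft_force: [-8.4, -4.2, 9.2]
finger_gap: 0.102
finger_force: 30.0
```

Request:
step_arm --commands '[0.36, 0.1, 0.19, 0, 0.37, 0.1, 0.18, 0, 0.37, 0.09, 0.15, 0, 0.39, 0.1, 0.15, 0, 0.38, 0.11, 0.12, 0, 0.4, 0.1, 0.1, 0, 0.4, 0.1, 0.09, 0, 0.4, 0.11, 0.06, 0, 0.4, 0.11, 0.05, 0, 0.4, 0.1, 0.03, 0, 0.41, 0.11, 0.01, 0, 0.41, 0.11, -0.01, 0, 0.4, 0.1, -0.03, 0, 0.4, 0.11, -0.05, 0, 0.41, 0.1, -0.06, 0, 0, 0, 0, 0]'

```text
time_s: 10.6
tcp_pos: [0.6844, 0.1505, 0.2942]
ee_rot: [1.922, 2.482, 0.003]
ft_force: [2.6, -2.2, 0.8]
finger_gap: 0.1
finger_force: 30.0
```

Request:
step_arm --commands '[0, 0, 0, 0, 0, 0, 0, 0, 0, 0, 0, 0, 0, 0, 0.8, 0, 0, 0, 0.8, 0, 0, 0, 0.8, 0, 0, 0, 0.8, 0, 0, 0, 0, 0]' --grip 0.55

```text
time_s: 11.27
tcp_pos: [0.6823, 0.1523, 0.3786]
ee_rot: [1.919, 2.483, 0.009]
ft_force: [0.6, -0.4, 1.4]
finger_gap: 0.449
finger_force: 0.0
```

```bash
python3 - <<'E'
from h import *
s=bot.read_state(); print(s["tcp_pos"],s["ft_force"])
D,b=snap("scene","s5"); C,im=snap("wrist","w5"); snap("side","d5")
b=cv2.resize(b[80:330,215:435],(528,600),interpolation=cv2.INTER_CUBIC)
cv2.imwrite("pics/c6.png",np.hstack([b,cv2.resize(im,(272,204))]) if 0 else b)
E
```

```text
[0.68228343 0.15229465 0.37857912] [ 0.61372178 -0.40192874  1.42915749]
```

View pics/c6.png

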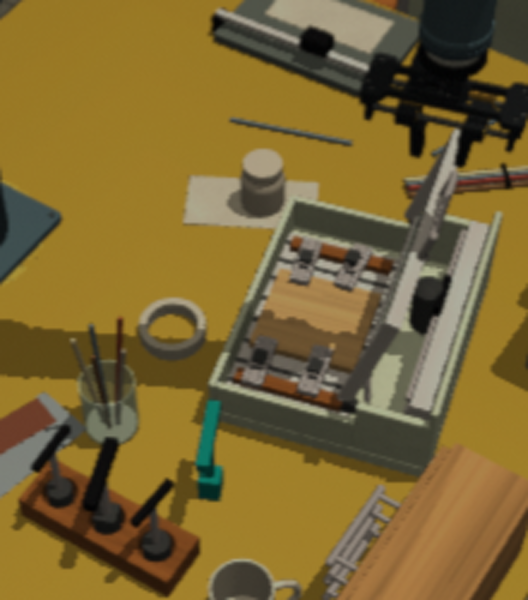

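The hood stands open: its top edge is at crop (455,135), with the rear left bolt near (350,258). I'll move the wrist camera over the bed to measure the bolts.

Request:
step_arm --commands '[-0.76, -0.3, 0, 0, -0.76, -0.3, 0, 0, -0.76, -0.3, 0, 0, -0.76, -0.3, 0, 0, -0.76, -0.3, 0, 0, -0.76, -0.3, -0.4, 0, -0.76, -0.3, -0.6, 0, -0.76, -0.3, -0.7, 0, 0, 0, -0.7, 0, 0, 0, -0.5, 0, 0, 0, 0, 0, 0, 0, 0, 0, 0, 0, 0, 0]' --grip 0.2

```text
time_s: 12.5
tcp_pos: [0.5297, 0.0912, 0.3012]
ee_rot: [-1.921, -2.485, -0.0]
ft_force: [-0.4, 0.4, -0.5]
finger_gap: 0.803
finger_force: 0.0
```

```bash
cat >> h.py <<'E'
xe=np.array([np.cos(.257),np.sin(.257),0]); ye=np.array([-xe[1],xe[0],0]); O=np.array([.544,.115,0])
E
python3 - <<'E'
from h import *
C,im=snap("wrist","w6"); s=bot.read_state(); print(s["tcp_pos"],s["joint_pos"].round(2))
print(im.shape)
for a in(-40,40):
  for b in(-95,95):
    p=O+a/1e3*xe+b/1e3*ye+[0,0,.076]; u=proj(C,p)[0]; print(a,b,p.round(3),u.round(0))
    x,y=u.astype(int); g=cv2.cvtColor(im,cv2.COLOR_BGR2GRAY)[max(0,y-35):y+36:3,x-35:x+36:2]
    print("\n".join("".join(" .:-=+*#%@"[min(9,v//22)] for v in r) for r in g))
E
```

```text
[0.52997563 0.09129254 0.30152102] [ 0.27  0.32 -0.65  1.69  0.21  1.2  -0.18]
(480, 640, 3)
-40 -95 [0.529 0.013 0.076] [301. 261.]
--:...================*#############
---+++====-::::::--:::=###*#*##***#*
---+++================-*************
---+++++++===-=========%%%#%########
--:+++++++===-=====-===%%%%%%%%%%%%%
-::+++++++===-=====-==-%%%%%%%%%%%%#
:::+++++++===-=====-==-%%%%%%%%%%%%#
:::++++++++======---==-%%%%%%%%%%%%%
:-:::.::...===......==-:::::::::::::
---::::::..===-====-==-:::::::::::::
=--#%%%%%*+#=........+*%%%%%%%%%%%%%
=--#%%%%%#+++-::--::-#+#%%%%%%%%%%%#
=--#%%%%%++*=::--:---**#%%%%%%%%%%%#
+--#%%%%%%+++-::--:::###%%%%%%%%%%%%
+--#%%*....*+::::::-:##.............
+--#%*+=====#-:::::::*#=============
+--#%%*===--##=:::::**#=============
+---::.====:#*+#####**#=============
*--=*+-====:#*+*#*****#=============
#--=%%%====.**+*#******=============
#--=%%%%%%%+********+**%%%%%%%%%%%%%
#--=%%%%##%%********+***%%%%%%%%%%%%
#---#%%%%%%%*#*##***##*%%%%%%%#%%%%%
%---#%%#%%%%#%%%%%%%%%%%%%%%%%%%%%%%
-40 95 [0.481 0.197 0.076] [299.  86.]
-%%%%===-=-===-====-==============-=
-==
[... 2000 characters left out ...]
=====:%##......:##%========:::::::
======:-###-=+==.-###========::-::::
=+#=++==#*:::-=+#**#+=-+--==-------+
%%%%+++*#-:-::::::+##%%%%%*++++++++*
%%%%+++==-::::-:::*%#%%%%%%+++++++++
%%%+++===-::::::::*##%%%%%*+++++++++
%%++++-==-::::::::%#%%%%%%*+++++++++
##===+:=-::::::::-%######%+++=++++++
-..:..-=:::-:-:::=#*-------........-
--::::=========%%#%:--::--:.:.......
%+++++%#% .:=*=.%###%%%%%#+++++++++@
%#+++-%#%:::--.:%##%%%%%%%+++++++++%
%%+++.###%%%%%%+###%%%%%%#+++++++++%
%%#++:#########+###%%%%%%%+++++++++%
%%++*+##=######*###%%%%%%#+++++++++%
%%++*###+##########%%%%%%%+++++++++#
***#-%##%#################**==++++=%
***=:##%%#####*#####*******#=======%
***-.##%%#####+##**********+-======#
```

```bash
python3 - <<'E'
from h import *
C,im=snap("wrist","w7"); D,b=snap("scene","s7")
L=cv2.resize(im[40:140,240:430],(570,300),interpolation=cv2.INTER_CUBIC)
L2=cv2.resize(im[220:310,240:430],(570,270),interpolation=cv2.INTER_CUBIC)
L=cv2.convertScaleAbs(np.vstack([L,L2]),alpha=1.3,beta=10)
a=cv2.resize(b[172:257,310:390],(230,244),interpolation=cv2.INTER_CUBIC)
k=cv2.resize(b[250:330,215:310],(230,194),interpolation=cv2.INTER_CUBIC)
r=np.zeros((570,230,3),np.uint8); r[:244]=cv2.convertScaleAbs(a,alpha=1.4); r[260:454]=cv2.convertScaleAbs(k,alpha=1.4,beta=20)
cv2.imwrite("pics/c7.png",np.hstack([L,r]))
E
```

```text
(no output)
```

View pics/c7.png

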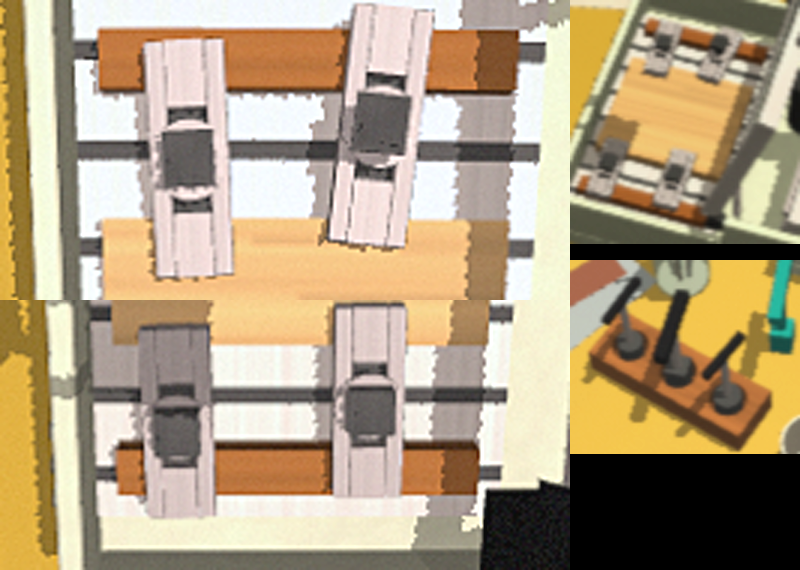

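The composite shows heads at wrist pixels (302,92), (367,81), (299,264) and (363,258). The rear left one at (367,81) looks largest and is offset from its washer. The lower right inset shows the large black-bar key in the middle of the stand. I'll check head heights by triangulation.

```bash
python3 - <<'E'
from h import *
C=cam("wrist");D=cam("scene")
im=cv2.imread("pics/w7.png");b=cv2.imread("pics/s7.png")
g=cv2.cvtColor(im,cv2.COLOR_BGR2GRAY);gb=cv2.cvtColor(b,cv2.COLOR_BGR2GRAY)
for n,(x,y) in dict(FL=(302,92),RL=(367,81),FR=(299,264),RR=(363,258)).items():
    w=g[y-16:y+17,x-16:x+17]; m=((w<np.median(g[y-4:y+5,x-4:x+5])+14)&(w>np.median(g[y-4:y+5,x-4:x+5])-14)).astype(np.uint8)
    m=cv2.morphologyEx(m,cv2.MORPH_OPEN,np.ones((5,5)))
    k,l,st,ce=cv2.connectedComponentsWithStats(m); i=l[16,16]; q=cv2.minAreaRect(np.argwhere(l==i)[:,::-1].astype(np.float32))
    px=np.array(q[0])+[x-16,y-16]
    A=onz(C,px,.076); s=proj(D,[A,onz(C,px,.088)])
    print(n,"rect",px.round(1),np.round(q[1],1),round(q[2],1),"z76",A[:2].round(4),"scene pred 76/88",s.round(1).tolist())
    u,v=s.mean(0).astype(int); print(gb[v-7:v+8,u-8:u+9])
E
```

```text
FL rect [302.   92.5] [17. 16.] 90.0 z76 [0.4868 0.1915] scene pred 76/88 [[341.8, 184.9], [342.0, 182.9]]
[[ 80  71  79 111 144 154 135 109 106 104  97  86  80  76  68  64  60]
 [ 74  76 109 146 160 163 160 157 157 154 135 109 104 102  97  85  79]
 [ 72  88 131 150 134 126 137 150 149 152 158 155 155 154 133 107 103]
 [ 73 102 138 135 104  91  95 101 122 143 147 147 153 157 156 154 155]
 [ 71  73  86  91  83  81  83  88 113 129 131 136 138 133 135 147 155]
 [ 89  94  75  70  78  79  80  97 123 128 126 134 135 124 122 123 115]
 [121 148 115  66  63  68  71  98 126 130 131 134 133 125 124 110  86]
 [135 158 121  53  36  40  63  86  97 105 120 128 124 122 121  98  78]
 [148 161 128  75  57  47  61  69  61  62  68  77  88 111 113  88  78]
 [160 165 160 152 146 117  75  61  50  49  49  55  81 114 103  68  64]
 [161 165 166 164 160 138  93  56  48  49  49  55  81 105  85  44  36]
 [127 148 159 158 140 124  99  53  47  47  48  58  95 105  80  63  54]
 [ 75  80  91 104  98  85  68  41  35  35  36  49  87 100 123 148 138]
 [109  85  78  72  83  94  93  88  68  45  41  67  93 117 150 166 164]
[... 2887 characters left out ...]
138 140 141 142 140 130 128 130 131 134 135 123 126 137 125]
 [ 88 103 119 129 133 135 119 117 134 137 134 135 134 119 117 124 119]
 [ 56  60  65  75  96 109 109 110 116 123 129 132 132 122 122 118 122]
 [ 81  65  53  52  57  66  91  91  69  69  79  98 107 116 133 129 129]
 [152 128  97  81  69  67  80  73  52  50  52  60  77 109 121 115 124]
 [165 160 155 151 127  99  84  58  49  49  48  50  68 104 105  86 101]
 [165 165 165 163 137  95  67  51  49  48  49  53  81 115 103  63  58]
 [164 165 166 161 131  81  50  45  46  47  48  60  97 111  97  83  70]
 [148 159 160 141 118  90  48  37  36  39  45  75 103 103 126 152 151]
 [ 87  98 116 116 114 108  89  78  74  68  52  92 112 120 149 166 165]]
```

```bash
python3 - <<'E'
from h import *
C=cam("wrist"); D=cam("scene")
for n,h,s,z in [("FL",(302.2,92.2),(303.5,93),.076),("FR",(298.8,264.3),(298.8,261.7),.076),("RR",(363,257.3),(363.5,254.7),.076),("RL",(366.8,80.5),(366.5,82),.088)]:
    a=onz(C,h,z);b=onz(C,s,.062); d=(a-b)*1e3; print(n,a[:2].round(4),b[:2].round(4),"head-strap in e:",(d@xe).round(1),(d@ye).round(1),"rel O",((a-O)@xe*1e3).round(1),((a-O)@ye*1e3).round(1))
im=cv2.imread("pics/w7.png"); g=cv2.cvtColor(im,cv2.COLOR_BGR2GRAY)
print(g[62:102,350:386:1][::2])
# stand / key bar dark pixels in the scene
b=cv2.imread("pics/s7.png"); hsv=cv2.cvtColor(b,cv2.COLOR_BGR2HSV); gb=b.max(2)
m=np.zeros_like(gb); m[255:300,240:275]=(gb[255:300,240:275]<42)
k,l,st,ce=cv2.connectedComponentsWithStats(m.astype(np.uint8)); 
for i in range(1,k):
    if st[i,4]>20: print(st[i],ce[i],cv2.minAreaRect(np.argwhere(l==i)[:,::-1].astype(np.float32)))
print(gb[258:300,243:273])
E
```

```text
FL [0.4869 0.1919] [0.4876 0.1925] head-strap in e: -0.8 -0.5 rel O -35.7 88.9
FR [0.5281 0.0082] [0.5279 0.0062] head-strap in e: 0.7 1.9 rel O -42.5 -99.2
RR [0.5979 0.0351] [0.6005 0.0341] head-strap in e: -2.3 1.7 rel O 31.8 -91.0
RL [0.5469 0.2179] [0.5494 0.2201] head-strap in e: -2.9 -1.6 rel O 29.0 98.7
[[ 94  91  98  91  49  73 144 172 163 163 171 155 127 183 176 173 172 175
  169 170 172 169 172 171 175 159 158 168 165 164 168 177 112  83  96  93]
 [ 97 100 100  89  47  77 165 168 165 164 174 158  39  24  43  66  64  81
  121 142 138 162 183 183 183 140 149 171 163 164 169 175 127  98 100  96]
 [100 104  99  57  53  91 178 169 162 167 173 153  50  64  43  47  45  37
   32  35  38  46  45  35  36 102 158 168 163 165 174 143 103  99 103 100]
 [ 97  93  52  52  56 109 181 163 165 170 176 148  60  88  89 109 116 116
  114 109  90  69  47  28  35 122 170 168 163 166 176 129  88  97 102 101]
 [ 55  46  48  47  55 140 172 166 160 112 117 110 133 149 149 153 151 151
  160 169 172 183 180 140  90 140 179 167 163 169 174 104   9  14  24  19]
 [130 130 131 127  73 164 172 164 151  65 
[... 2166 characters left out ...]
7 187 184 185 183 185 186]]
[240 257   4   7  21] [241.33333333 259.47619048] ((241.5, 260.0), (6.0, 3.0), 90.0)
[249 263  17  37 250] [256.864 283.004] ((256.30059814453125, 281.35858154296875), (36.25870132446289, 15.755677223205566), 86.05481719970703)
[240 283   6   8  25] [242.56 287.2 ] ((242.89028930664062, 286.9878234863281), (3.591996431350708, 8.277210235595703), 51.34019470214844)
[270 292   5   7  22] [272.22727273 295.54545455] ((272.5, 295.5), (2.8284268379211426, 7.071067810058594), 45.0)
[[ 21  50  72 ... 123 102 111]
 [ 17  49  72 ... 117 102 126]
 [ 28  56  72 ... 102 112 142]
 ...
 [127 126 107 ...  22  13  13]
 [123 122 102 ...  39  15  25]
 [102 102  80 ...  92  59  69]]
```

Only the rear left head comes out about 12 mm higher than the others, so that is the loose bolt: head at about (0.547, 0.218), hole at about (0.5485, 0.221), head axis about 8° in world. Now to the stand.

Request:
step_arm --commands '[-0.06, -0.95, 0, 0.08, -0.06, -0.95, 0, 0.08, -0.06, -0.95, 0, 0.08, -0.06, -0.95, 0, 0.08, -0.06, -0.95, 0, 0.08, -0.06, -0.95, 0, 0.08, -0.06, -0.95, 0, 0.08, -0.06, -0.95, 0, 0.08, -0.06, -0.95, 0, 0.08, -0.06, -0.95, 0, 0.08, -0.06, -0.95, 0, 0.08, -0.06, -0.95, 0, 0.08, -0.06, -0.95, 0, 0.08, -0.06, -0.95, 0, 0.08, -0.06, -0.95, 0, 0.08, -0.06, -0.95, 0, 0.08, -0.06, -0.95, 0, 0.08, 0, 0, 0, 0, 0, 0, 0, 0]' --grip 0.5

```text
time_s: 14.23
tcp_pos: [0.504, -0.314, 0.301]
ee_rot: [1.744, 2.613, 0.0]
ft_force: [-0.3, 1.8, 0.5]
finger_gap: 0.5
finger_force: 0.0
```

```bash
python3 - <<'E'
from h import *
C,im=snap("wrist","w8"); D,b=snap("scene","s8"); s=bot.read_state(); print(s["tcp_pos"],R.from_rotvec(s["ee_rot"]).as_matrix()[:2,1])
print(proj(C,[[.483,-.254,.155],[.523,-.346,.155],[.503,-.3,.146]]))
g=cv2.cvtColor(im,cv2.COLOR_BGR2GRAY)[60:400:9,150:510:4]
print("\n".join("".join(" .:-=+*#%@"[min(9,v//16)] for v in r) for r in g))
E
```

```text
[ 0.50471164 -0.31157107  0.30127265] [0.92191079 0.38740134]
[[322.96813011 138.62923667]
 [324.51065938 250.73082322]
 [323.64118288 195.16245336]]
*****#*######*@@@@@@@@@#*+****+=+%@+=#@@@@@@@@@@@@@@@@@@@@@@@@@@@@@@@@@.:####*@@@@@@@@@@@@
****#****###@@@@@@@@@@#**@#*@@@@@@@@@@@@@@@@@@@@@@@@@@@%***+@@@@@@@@@@@--#####@@@@@@@@@@@@
**#######*@@@@@@@@@@@@@@@@@@@@@@@@@@@@@@@@@@@@@@@@@@@@@*****@@@@@@@@@@@--%###@@@@@@@@@@@@@
*******##@@@@@@@@@@@@@@@@@@@@@@@@@@@@@@@@@@@@@@@@@@@@@@@****@@%:+%#%%#::-####%@@@@@@@@@@@@
##***#*@@@@@@@@@@@@%@@@@@@@@@@@@@@@@@@@@@@@@@@@@@@@@@@@@******+:-=:::-::=%###@@@@@@@@@@@@@
*****@@@@@@@@@@@@@@@@@@@@@@@@@@@@@@@@@@@@@@@@@@@@@@@@@@%******+:-+%%%%#:=%###@@@@@@@@@@@@@
**#@@@@@@@@@@@@@@@@@*####+%@@@@@@@@@@@@@@@@@@@@@@@@@@@@@****%@@%%@@@@@@:+####@@@@@@@@@@@@@
**@@@@@@@@@@@@@@@@@@##%:::-####-@@@@@@@@@@@@@@@@@@@@@@@@****@@@@@@@@@@@:+####@@@@@@@@@@@@@
@@@@@@@@@@@@@@@@@@@##=.:: --=****#*##*@@:..=@@@@@@@@@@@@****@@@@@@@@@@@:+###*@@@@@@@@@@@@@
@@@@@@@@@@@@@@@@@@%*=.::.=++=.***#====#%::::.@@@@@@@@@@@****@@@@@@@@@@@:+###*@@@@@@@@@@@@@
@@@@@@@@@@@@@@@@@@**=.:: ===++.=##====#*
[... 1807 characters left out ...]
  *@@%@@@@@@@@@@@@@@@@@@@@@@@    ...   .  .   :.  .  ... .  .. 
 .. .  -----. . . .    .     @@@@@@@@@@@@@@@@@@@@***:-=-  .   ...  .  .   ----  .   . . ..
:..  .==--=-  . .  ......   @@@@@@@@@@@@@@@@@@@@***::----  .......       --=--=  ...::.:.:
...   =-:::::::::::::::::::::::::::::::::::::----::-:-::::-:-::::::::::::::::-=+   :::::::
...  =+-:::::::::::::::::::::::::-::::-:::-====:=======------:---------:-------+  ::::::::
.... #------------------------------------------++++++++++++++++++++++++++++:--@  ::::::::
.... ++:---------------------------------------------:------=+----=------------#  ::::::::
.... =+---- . .  .. @@@@@@@@@@@@@@@@@@@@@@+**-::::############### .  .. . .---++.:::::::::
```

```bash
python3 - <<'E'
from h import *
C=cam("wrist"); im=cv2.imread("pics/w8.png"); g=cv2.cvtColor(im,cv2.COLOR_BGR2GRAY)
m=np.zeros_like(g); m[120:260,292:345]=g[120:260,292:345]<46
m=cv2.morphologyEx(m,cv2.MORPH_OPEN,np.ones((7,7),np.uint8))
k,l,st,ce=cv2.connectedComponentsWithStats(m); i=1+np.argmax(st[1:,4]); q=cv2.minAreaRect(np.argwhere(l==i)[:,::-1].astype(np.float32))
print(st[i],ce[i],q)
for r in range(135,250,10): c=np.where(l[r]==i)[0]; print(r,c.min() if len(c) else 0,c.max() if len(c) else 0)
B=cv2.boxPoints(q); W=np.array([onz(C,p,.155) for p in B]); print(W.round(4),W.mean(0).round(4))
for a in range(2): e=W[a+1]-W[a]; print(np.linalg.norm(e).round(4),np.degrees(np.arctan2(e[1],e[0])).round(1))
# brown stand edges
E
```

```text
[ 305  138   22  106 1900] [314.62 192.9 ] ((314.76812744140625, 190.63841247558594), (20.674177169799805, 105.36837005615234), 2.8624050617218018)
135 0 0
145 308 321
155 307 317
165 307 326
175 306 325
185 305 325
195 306 324
205 306 324
215 305 323
225 305 323
235 305 322
245 0 0
[[ 0.5017 -0.3444  0.155 ]
 [ 0.4707 -0.2559  0.155 ]
 [ 0.4873 -0.2499  0.155 ]
 [ 0.5196 -0.338   0.155 ]] [ 0.4948 -0.297   0.155 ]
0.0937 109.3
0.0176 19.9
```

Wrist view puts the key bar's centre at about (0.4945, -0.296), with its sides at 19.9° and its width 17.6 mm (18 expected). Going down on it.

Request:
step_arm --commands '[-0.2, 0.31, 0, -0.24, -0.2, 0.31, 0, -0.24, 0, 0, -0.86, 0, 0, 0, -0.86, 0, 0, 0, -0.86, 0, 0, 0, -0.86, 0, 0, 0, -0.86, 0, 0, 0, -0.86, 0, 0, 0, -0.86, 0, 0, 0, -0.86, 0, 0, 0, -0.45, 0, 0, 0, -0.45, 0, 0, 0, -0.3, 0, 0, 0, 0, 0, 0, 0, 0, 0]'

```text
time_s: 15.58
tcp_pos: [0.4946, -0.2972, 0.0995]
ee_rot: [1.805, 2.571, 0.0]
ft_force: [0.4, 0.5, 0.2]
finger_gap: 0.501
finger_force: 0.0
```

```bash
python3 - <<'E'
from h import *
C,im=snap("wrist","w9"); s=bot.read_state(); print(s["tcp_pos"],s["ft_force"],R.from_rotvec(s["ee_rot"]).as_matrix()[:2,1])
print(proj(C,[[.494,-.295,.155],s["tcp_pos"]]))
g=cv2.cvtColor(im,cv2.COLOR_BGR2GRAY)[60:470:9,190:460:3]
print("\n".join("".join(" .:-=+*#%@"[min(9,v//12)] for v in r) for r in g))
E
```

```text
[ 0.49489021 -0.2974775   0.09989154] [-0.34514942  0.36082443 -0.02814081] [0.94059254 0.33953591]
[[319.4733251  322.80735111]
 [319.1538799  273.66475152]]
@@@@@@@@@@@@@@@@@@@@@@@@@@@@@@@@@@@@@@@@@@@@@@@@@@@@@@@@@@@@@@@@@@@@@@@@@@@@@@@@@@@@@@@@@@
@@@@@@@@@@@@@@@@@@@@@@@@@@@@@@@@@@@@@@@@@@@@@@@@@@@@@@@@@@@@@@@@@@@@@@@@@@@@@@@@@%@@@@@@@@
@@@@@@@@@@@@@@@@@@@@@@@@@@@@@@@@@@@@@@@@@@@@@@@@@@@@@@@@@@@@@@@@@@@@@@@@@@@@@@@@@@@@@@@@@-
@@@@@@@@@@@@@@@@@@@@@@@@@@@@@@@@@@@@@@@@@@@@@@@@@@@@@@@@@@@@@@@@@@@@@@@@@@@@@@@@@@@@@@@@-=
@@@@@@@@@@@@@@@@@@@@@@@@@@@@@@@@@@@@@@@@@@@@@@@@@@@@@@@@@@@@@@@@@@@@@@@@@@@@@@@@@@@@@@@@==
@@@@@@@@@@@@@@@@@@@@@@@@@@@@@@@@@@@@@@@@@@@@@@@@@@@@@@@@@@@@@@@@@@@@@@@@@@@@@@@@@@@@@@@@-=
@@@@@@@@@@@@@@@@@@@@@@@@@@@@@@@@@@@@@@@@@@@@@@@@@@@@@@@@@@@@@@@@@@@@@@@@@@@@@@@@@@@@@@@@-=
@@@@@@@@@@@@@@@@@@@@@@@@@@@@@@@@@@@@@@@@@@@@@@@@@@@@@@@@@@@@@@@@@@@@@@@@@@@@@@@@@@@@@@@@@@
@@@@@@@@@@@@@@@@@@@@@@@@@@@@@@@@@@@@@@@@@@@@@@@@@@@@@@@@@@@@@@@@@@@@@@@@@@@@@@@@@@@@@@@@@@
@@%-+====*@@@@@@@@@@@@@@@@@@@@@@@@@@@@@@@@@@@@@@@@@@@@@@@@@@@@@@@@@@@@@@%@@@@@@@@@@@@@@@@@
@@@@@@@@@@@@-======@@@@@@@@@@@@
[... 2544 characters left out ...]
%%%#@@@@*:.::-:::::-::.@@@@@@@@@@@@@@%=@@@@@@@@+....:....:...**
...........*%%%##%%%#*%##%#####@@@@@.::::::::::::.@@@@@@@@@@@@@@@@@@#@@@@@@+........:....:
..........@@@@@@@@@@@@@%*%%%%%%@@@@@.:::::::::::: @@@@@@@@@@@@@@@@@@@@@@*@@@*....:........
*********+%%@@@@@@@@@@@@@@@@@@@@@@@@=:---:----:-:@@@@@@@@@@@@@@@@@@@@@@@##**+*********+**+
....................... ............... .. .....  .... ... . ..........................:..
....::.:.:.... .......:.....:.::.:........:..:..:....::...:...:...............:...........
...................::.:......::.....:.:.....:..... ......:............:.:.::.......::..::.
.....:......:.:......::........:.......:...........:......::::.... ..:.:......:.:....:....
```

Request:
step_arm --commands '[0, 0, 0, 0, 0, 0, 0, 0, 0, 0, 0, 0, 0, 0, 0, 0, 0, 0, 0, 0]' --grip 1 --squeeze 45

```text
time_s: 16.05
tcp_pos: [0.4943, -0.2975, 0.0993]
ee_rot: [1.805, 2.571, -0.0]
ft_force: [-0.3, -0.8, 2.9]
finger_gap: 0.199
finger_force: 45.0
```

```bash
python3 - <<'E'
from h import *
C,im=snap("wrist","w10"); s=bot.read_state(); p=s["tcp_pos"]; print(p,s["finger_gap"],s["finger_force"],R.from_rotvec(s["ee_rot"]).as_matrix()[:2,1])
tx=R.from_rotvec(s["ee_rot"]).as_matrix()[:,0]
for z in(.146,.155):
  for dd in(-50,-45,45,50,55): q=p+tx*dd/1e3; q[2]=z; print(z,dd,proj(C,q)[0].round(0))
print(cv2.cvtColor(im,cv2.COLOR_BGR2GRAY)[180:210:2,290:345:4]); print(cv2.cvtColor(im,cv2.COLOR_BGR2GRAY)[410:445:2,290:345:4])
E
```

```text
[ 0.49423704 -0.29750955  0.09933781] 0.19512110080082276 44.99659549444914 [0.94063888 0.33940903]
0.146 -50 [319. 418.]
0.146 -45 [319. 409.]
0.146 45 [319. 205.]
0.146 50 [319. 191.]
0.146 55 [319. 177.]
0.155 -50 [319. 434.]
0.155 -45 [319. 424.]
0.155 45 [319. 210.]
0.155 50 [319. 196.]
0.155 55 [319. 181.]
[[150 148 148 147 149 153 158  83  61  66  65  57 140 198]
 [152 152 148 146 147 151 154 157 143  58  68  61  63  63]
 [149 153 152 150 151 148 150 152 155 158 114  58  63  66]
 [144 146 150 155 157 153 151 149 153 154 161 144  58  65]
 [133 143 150 108 106 109 108 106 104 103 109 106 165 120]
 [129 141  63   5   8  10   5  10   7  14  12  10  71 163]
 [145 144  14  10  12  12  14  11  14  13   9   7  15 162]
 [143 155  15  16  18  20  22  14   8  24  18  16  18 149]
 [145 112  23  21  29  24  26  23  31  25  25  24  22  71]
 [138  36  29  33  35  28  30  30  28  33  32  33  28   5]
 [155  12  30  39  38  39  39  39  37  36  39  33  35  25]
 [152  18  36  40  38  46  41  43  43  44  45  42  40  26]
 [145  19  37  48  44  49  48  47  52  49  50  45  45  35]
 [142  22  40  43  
[... 462 characters left out ...]
8  35  27  34  31  33  34  34  27  36  33  31 194]
 [190 191  60  27  31  32  33  30  34  31  30  34  31 193]
 [190 190 178  29  29  28  30  33  34  38  32  32  12 192]
 [197 199 205  20  25  29  30  28  30  32  34  27  65 195]
 [ 59  57  64  77  77  78  81  76  77  78  79  80  72  58]
 [ 72  76  69  75  73  75  72  69  73  73  73  70  71  77]
 [ 74  72  72  77  73  70  72  74  75  73  76  74  74  74]
 [ 71  70  73  73  73  69  72  72  72  73  70  70  70  75]
 [ 19  23  14  25  15  18  18  17  15  18  17  14  19  18]
 [ 18  23  21  25  23  27   9  22  18  17  22  18  28  20]
 [ 20  21  15  18  27  22  25  25  17  23  16  19  21  22]
 [ 22  17  17  23  27  21  25  25  20  17  22  15  21  18]]
```

The bar is gripped (17.2 mm gap) and centred to about 1 mm. Lift.

Request:
step_arm --commands '[0, 0, 0.2, 0, 0, 0, 0.4, 0, 0, 0, 0.6, 0, 0, 0, 0.8, 0, 0, 0, 0.9, 0, 0, 0, 0.9, 0, 0, 0, 0.9, 0, 0, 0, 0.9, 0, 0, 0, 0.9, 0, 0, 0, 0.9, 0, 0, 0, 0, 0, 0, 0, 0, 0]'

```text
time_s: 17.1
tcp_pos: [0.4945, -0.2974, 0.2849]
ee_rot: [1.804, 2.569, 0.0]
ft_force: [-1.3, 0.7, -4.2]
finger_gap: 0.2
finger_force: 45.0
```

```bash
python3 - <<'E'
from h import *
C,im=snap("wrist","w11"); s=bot.read_state(); p=s["tcp_pos"]; print(p,s["ft_force"],s["ft_torque"],s["finger_gap"])
R_=R.from_rotvec(s["ee_rot"]).as_matrix(); 
# expected bar/mouth pixels if upright in the grip
for dz in(.047,.0557,-.0843,-.0423):
  print(dz,proj(C,p+[0,0,dz])[0].round(0))
g=cv2.cvtColor(im,cv2.COLOR_BGR2GRAY)[130:470:8,220:430:3]
print("\n".join("".join(" .:-=+*#%@"[min(9,v//12)] for v in r) for r in g))
E
```

```text
[ 0.4936041  -0.29703886  0.28338209] [-0.50670014  0.65030695 -3.81236226] [-0.06627515 -0.10762831  0.01710633] 0.19864113051870363
0.047 [317. 314.]
0.0557 [317. 325.]
-0.0843 [318. 228.]
-0.0423 [317. 246.]
@@@@@-=@@@@@@@@@@@@@@@@@@@@@@@@@@@@@@@@@@@@@@@@@@@@@@@@@%@@@@@@@@@@@@@
@@@@@@@@@@@@@=:@@@@@@@@@@@@@@@@@@@@@@@@@@@@@@@@@@@@@@@@@@@@@@@@@@@@@@@
@@@@@@.:: =@@@@@@@@@@=:@@@@@@@@@@@@@@@@@@@@@@@@@@@@@@@@@@@@@@@@@@@@@@@
@@@@#:--=:-@@@@%@@@@@@@@@@@@@+-@@@@@@@@@@@@@@@@@@@@%@@@@@@@@@@@@@@@@@@
@@@##:---.###%+--*@@@@@@@@@@@@@@@@@@@+-@@@@@@@@@@@@@@@@@@@@@@@@@@@@@@@
@@**.---:-+*####=:*@@@@@@@@@@@@@@@@@@@@@@@@@@+=@@@@@@@@@@@@@@@@@@@@@@@
@@#*:--: *++###*-%#@@@@@@@@@@@@@@@@@**@@@@@@@@@@@@@@%==@@@@@@@@@@@@@@@
@@#.:--.+=+=+#*@##@@@@@@@@%*@@@@@@@@@#*#@@@@@@@@@@@@@@@@@@@@%-+@@@@@@@
#*-:--:+#######*#**#####*+.... .  .. ... @@@@@@###*%%@@*@@@@@@@@@@@@@@
@@.-:: %**##############+.::-:-:-----::-: @@@@#*--:##%###+-@@@-.:.*@@@
@..:: %@@@@@@@@%#####*##+::-----------=-: @@%**=:=#########-@ .--:-@@@
%:::..@@@@@@@@@@@@@@@@@@#.:-------------: @*####-====***###= :-::@@@@@
@+ .-@@@@@@@@@@@%%%@@@@@@.:-:--------
[... 1463 characters left out ...]
+=.. .. @@@@@@@@@ .........:... @@+======......=++%@ -=----=-
:::::.+#+=. . ..@@@@@@@@@@ .::::........ @=======@=......+#%..:-==-.::
:.:::.... ....  @@@@@@@@@@ :::::........ ======@@@@..........:::::::::
::::::.... ....@@@@@@@@@@@:.::::.:::::::.====-@@@@@=...:.....:::::::::
::::::.:...... @@@@@@@@@@@@.:::::::.::::====+@@@@@@@.:.:.:++++++++++++
++++++++++++++++++++++++++++++++++++++++++++++++++++++++++++++++++++++
.....:......:.................:.....................:.......:.........
... ..............:. ................... .............................
....................... ..........:.:..................:.:....... ....
.................. ...:................ ..:.....:.....................
```

Request:
step_arm --commands '[0.1, 0.98, 0, -0.1, 0.1, 0.98, 0, -0.1, 0.1, 0.98, 0, -0.1, 0.1, 0.98, 0, -0.1, 0.1, 0.98, 0, -0.1, 0.1, 0.98, 0, -0.1, 0.1, 0.98, 0, -0.1, 0.1, 0.98, 0, -0.1, 0.1, 0.98, 0, -0.1, 0.1, 0.98, 0, -0.1, 0.1, 0.98, 0, -0.1, 0.1, 0.98, 0, -0.1, 0.1, 0.98, 0, -0.1, 0.1, 0.98, 0, -0.1, 0.1, 0.98, 0, -0.1, 0.1, 0.98, 0, -0.1, 0.1, 0.98, 0, -0.1, 0.1, 0.98, 0, -0.1, 0.1, 0.98, 0, -0.1, 0.1, 0.98, 0, -0.1]'

```text
time_s: 18.82
tcp_pos: [0.543, 0.1933, 0.2818]
ee_rot: [-2.063, -2.367, 0.005]
ft_force: [0.1, 0.3, -3.6]
finger_gap: 0.203
finger_force: 45.0
```

Request:
step_arm --commands '[0.1, 0.5, 0, 0, 0, 0.48, 0, 0, 0, 0, -0.5, 0, 0, 0, -0.5, 0, 0, 0, -0.5, 0, 0, 0, -0.5, 0, 0, 0, 0, 0, 0, 0, 0, 0, 0, 0, 0, 0]'

```text
time_s: 19.57
tcp_pos: [0.547, 0.2169, 0.2343]
ee_rot: [2.065, 2.367, 0.001]
ft_force: [0.6, -0.5, -3.5]
finger_gap: 0.203
finger_force: 45.0
```

```bash
python3 - <<'E'
from h import *
C,im=snap("wrist","w12"); D,b=snap("scene","s12"); E_,c=snap("side","d12"); s=bot.read_state(); p=s["tcp_pos"]; print(p,s["ft_force"],R.from_rotvec(s["ee_rot"]).as_matrix()[:2,1],s["joint_pos"].round(2))
m=p+[0,0,-.0843]
print("mouth/head scene",proj(D,[m,[.547,.218,.088],p+[0,0,.047]]).round(1).tolist())
u,v=proj(D,m)[0].astype(int); 
g=cv2.cvtColor(b,cv2.COLOR_BGR2GRAY)[v-30:v+25,u-25:u+26]
print("\n".join("".join(" .:-=+*#%@"[min(9,x//16)] for x in r) for r in g)); print(u,v)
E
```

```text
[0.54713156 0.21734983 0.23479401] [ 0.35877107  0.7421058  -3.72886045] [0.9906607  0.13634341] [ 0.01  0.48 -0.63  1.65  0.31  1.11 -0.57]
mouth/head scene [[362.3, 172.7], [361.2, 185.0], [364.7, 144.3]]
###################*-.               :+###**+=:::. 
###################*-.              .=*######**+=: 
###################*-.             .-*##########*=.
###################*-.             .=*###########=.
####################=.             .+############=.
####################+.             :+###########*=.
####################*-.           .-*############+:
#####################+:           :+##############*
####################*=.          :+################
####################+:      .::::=*################
###################*=.     .:=++**#################
###################+-      .:=*####################
###################+:     .:-=*################%@@@
@%%%%%%%%%#########+:     .:-+*##############*+****
@@@@@@@@@@%%#######*=:.. .::-+################+=+++
@@@@@@@@@@@%#########*+=--::-+###############*=--=+
@@@@@@@@@@@############**=-:-+###############*=-:--
@@@@@@@@@
[... 1274 characters left out ...]
++===-----=++=#@
-:--::::-==--====++++++=-==*#%%%%%%*****+===-=+=+%@
@#=-....:=-:-=========-:::-=*#%%#%@@@@@%*+++++*+*@@
@#=:....:--::::-=====-:..::-*#%#*#%@@%#*****++++%@@
%*=:...:-----::::::---....:-=#%*+++**++++***++++%@@
*=-.....--+#%*=--:::::....:+###+=++++=---=+++++#@@@
==--::.:-+%@@@@@#+=----:..-*%%*==+++=--:--+++++%@@@
==-:----=*@@@@@@@@@@#+=-.:+##*=-=====-:::-**+++%@@@
+=-:::=+--=+**%@@@@@#+===+###=:::::--:::::-+++*@@@@
+========--::-=+*%%*+=--==++++=--::::::::-=+==%@@@@
+========+++--::--==+=-::-=+*%@@%*=-::::=**+++%@@@@
=====++==***++++---=====-=++#@@@@@#++=--*#*++#@@@@@
=========++*****++========++#@@@@@%**+++##+++%@@@@@
--=======++*#****+=======+===+*#%@%**********@@@@@@
362 172
```

Request:
step_arm --commands '[0, 0, -0.6, 0, 0, 0, -0.6, 0, 0, 0, -0.6, 0, 0, 0, -0.4, 0, 0, 0, 0, 0, 0, 0, 0, 0]'

```text
time_s: 20.22
tcp_pos: [0.5467, 0.2173, 0.1792]
ee_rot: [-2.064, -2.368, 0.0]
ft_force: [0.3, -0.1, -3.4]
finger_gap: 0.196
finger_force: 45.0
```

Request:
step_arm --commands '[0, 0, -0.1, 0, 0, 0, -0.1, 0, 0, 0, -0.1, 0, 0, 0, -0.1, 0, 0, 0, 0, 0]'

```text
time_s: 20.63
tcp_pos: [0.5465, 0.2172, 0.1687]
ee_rot: [-2.064, -2.368, 0.0]
ft_force: [-0.1, 1.0, -3.7]
finger_gap: 0.201
finger_force: 45.0
```

Request:
step_arm --commands '[0, 0, -0.1, 0, 0, 0, -0.1, 0, 0, 0, 0, 0]'

```text
time_s: 20.88
tcp_pos: [0.5465, 0.2172, 0.1635]
ee_rot: [-2.064, -2.368, 0.001]
ft_force: [-0.5, 0.9, -3.7]
finger_gap: 0.197
finger_force: 45.0
```

Request:
step_arm --commands '[0, 0, -0.1, 0, 0, 0, -0.1, 0, 0, 0, 0, 0]'

```text
time_s: 21.13
tcp_pos: [0.5466, 0.2172, 0.1586]
ee_rot: [-2.064, -2.368, 0.0]
ft_force: [0.1, 0.3, -2.8]
finger_gap: 0.197
finger_force: 45.0
```

The key has gone over the head: estimated mouth height 74 mm with no axial force. Next I'll bring it to the hole estimate and probe the lean stops to centre it.

Request:
step_arm --commands '[0.04, 0.08, 0, 0, 0.04, 0.07, 0, 0, 0, 0, 0, 0]'

```text
time_s: 21.38
tcp_pos: [0.5486, 0.2211, 0.1589]
ee_rot: [-2.064, -2.368, 0.001]
ft_force: [-0.2, -1.1, -3.8]
finger_gap: 0.193
finger_force: 45.0
```

Request:
step_arm --commands '[0.08, 0, 0, 0, 0.08, 0, 0, 0, 0, 0, 0, 0]'

```text
time_s: 21.63
tcp_pos: [0.5527, 0.221, 0.1589]
ee_rot: [-2.064, -2.368, 0.001]
ft_force: [-1.2, -0.1, -3.2]
finger_gap: 0.199
finger_force: 45.0
```

Request:
step_arm --commands '[0.08, 0, 0, 0, 0, 0, 0, 0]'

```text
time_s: 21.8
tcp_pos: [0.553, 0.221, 0.1589]
ee_rot: [-2.062, -2.368, 0.004]
ft_force: [-9.5, -3.2, 1.8]
finger_gap: 0.199
finger_force: 45.0
```

Request:
step_arm --commands '[-0.16, 0, 0, 0, -0.14, 0, 0, 0, -0.14, 0, 0, 0, 0, 0, 0, 0]'

```text
time_s: 22.13
tcp_pos: [0.5437, 0.2209, 0.1593]
ee_rot: [2.064, 2.368, 0.001]
ft_force: [1.4, 0.4, -2.1]
finger_gap: 0.199
finger_force: 45.0
```

Request:
step_arm --commands '[-0.06, 0, 0, 0, 0, 0, 0, 0]'

```text
time_s: 22.3
tcp_pos: [0.5428, 0.221, 0.1593]
ee_rot: [2.064, 2.367, 0.002]
ft_force: [2.2, -0.2, -2.6]
finger_gap: 0.199
finger_force: 45.1
```

Request:
step_arm --commands '[-0.06, 0, 0, 0, 0, 0, 0, 0]'

```text
time_s: 22.47
tcp_pos: [0.5416, 0.2211, 0.1593]
ee_rot: [2.064, 2.367, 0.003]
ft_force: [4.3, -0.5, -3.7]
finger_gap: 0.197
finger_force: 45.2
```

Request:
step_arm --commands '[0.12, 0, 0, 0, 0.13, 0, 0, 0, 0, 0.12, 0, 0, 0, 0, 0, 0]'

```text
time_s: 22.8
tcp_pos: [0.5462, 0.2243, 0.1587]
ee_rot: [-2.063, -2.368, 0.002]
ft_force: [-0.2, -0.4, -1.3]
finger_gap: 0.196
finger_force: 45.0
```

Request:
step_arm --commands '[0, 0.06, 0, 0, 0, 0, 0, 0]'

```text
time_s: 22.97
tcp_pos: [0.5463, 0.2256, 0.1588]
ee_rot: [-2.063, -2.368, 0.002]
ft_force: [-0.9, -1.3, -2.3]
finger_gap: 0.2
finger_force: 45.0
```

Request:
step_arm --commands '[0, 0.06, 0, 0, 0, 0, 0, 0]'

```text
time_s: 23.13
tcp_pos: [0.5465, 0.2268, 0.1588]
ee_rot: [-2.064, -2.369, 0.002]
ft_force: [-0.5, -1.9, -2.9]
finger_gap: 0.205
finger_force: 45.0
```

Request:
step_arm --commands '[0, 0.06, 0, 0, 0, 0, 0, 0]'

```text
time_s: 23.3
tcp_pos: [0.5467, 0.228, 0.1588]
ee_rot: [2.064, 2.368, -0.002]
ft_force: [-0.9, -3.3, -2.9]
finger_gap: 0.2
finger_force: 45.0
```

Request:
step_arm --commands '[0, -0.2, 0, 0, 0, -0.2, 0, 0, 0, -0.04, 0, 0, 0, 0, 0, 0]'

```text
time_s: 23.63
tcp_pos: [0.5473, 0.2176, 0.1593]
ee_rot: [-2.065, -2.368, -0.002]
ft_force: [-0.9, -0.4, -3.3]
finger_gap: 0.197
finger_force: 45.0
```

Request:
step_arm --commands '[0, -0.06, 0, 0, 0, 0, 0, 0]'

```text
time_s: 23.8
tcp_pos: [0.5471, 0.2162, 0.1592]
ee_rot: [-2.064, -2.368, -0.001]
ft_force: [0.6, 0.5, -3.2]
finger_gap: 0.195
finger_force: 45.0
```

Request:
step_arm --commands '[0, -0.06, 0, 0, 0, 0, 0, 0]'

```text
time_s: 23.97
tcp_pos: [0.547, 0.2145, 0.1591]
ee_rot: [2.064, 2.368, 0.0]
ft_force: [0.7, 0.8, -2.9]
finger_gap: 0.202
finger_force: 45.0
```

Request:
step_arm --commands '[0, -0.06, 0, 0, 0, 0, 0, 0]'

```text
time_s: 24.13
tcp_pos: [0.547, 0.2131, 0.1591]
ee_rot: [-2.064, -2.368, -0.001]
ft_force: [0.9, 0.5, -3.2]
finger_gap: 0.201
finger_force: 45.0
```

Request:
step_arm --commands '[0, -0.06, 0, 0, 0, 0, 0, 0]'

```text
time_s: 24.3
tcp_pos: [0.5469, 0.2119, 0.159]
ee_rot: [-2.064, -2.368, -0.001]
ft_force: [-0.5, 2.4, -4.2]
finger_gap: 0.197
finger_force: 45.0
```

Request:
step_arm --commands '[0, -0.06, 0, 0, 0, 0, 0, 0]'

```text
time_s: 24.47
tcp_pos: [0.5468, 0.2104, 0.159]
ee_rot: [-2.064, -2.368, -0.001]
ft_force: [1.2, 2.7, -4.9]
finger_gap: 0.197
finger_force: 45.0
```

```bash
python3 - <<'E'
from h import *
C,im=snap("wrist","w13"); s=bot.read_state(); p=s["tcp_pos"]; print(p,s["ft_force"],s["ft_torque"])
g=cv2.cvtColor(im,cv2.COLOR_BGR2GRAY)[130:340:8,220:430:3]
print("\n".join("".join(" .:-=+*#%@"[min(9,v//12)] for v in r) for r in g))
print(cv2.cvtColor(im,cv2.COLOR_BGR2GRAY)[180:210:2,290:345:4]); print(cv2.cvtColor(im,cv2.COLOR_BGR2GRAY)[410:445:2,290:345:4])
E
```

```text
[0.54679101 0.21044498 0.1590191 ] [-0.11439715  4.12807702 -5.23675518] [ 1.18270581 -0.15154495 -0.03394106]
*+++%@@@@@@@@@@@@@@@@@@@@@@@@@@@@@@@@@@@@@@@@@@@@@@@@@@@@@@@@@@@@@@@@#
@@@@@@@@@@@@@@@@@@@@@@@@@@@@@@@@@@@@@@@@@@@@@@@@@@@@@@@@@@@@@@@@@@@@@#
@@@@@@@@@@@@@@@@@@@@@@@@@@@@@@@@@@@@@@@@@@@@@@@@@@@@@@@@@@@@@@@@@@@@@#
@@@@@@@@@@@@@@@@@@@@@@@@@@@@@@@@@@@@@@@@@@@@@@@@@@@@@@@@@@@@@@@@@@@@@%
@@@@@@@@@@@@@@@@@@@@@@@@@@@@@@@@@@@@@@@@@@@@#-=*++*****####@@@@@@@@@@@
@@@@@@@@@@@@@@@@@@@@@%*-*#@*@@@@@@@@@@@@@@@@@@@@*******@@@@@@@@@@@@@@@
+-+#@@@@@@@@@@@@@@@@@@@@@@@#@@@@@@@@@@@@@@@@@@@@@******@@@@@@@@@@@@@@@
@%#*@@@@@#@@@+#%#**+@@@@@@@%@@@@@@@@@@@@@@@@@@@@@+*+#%@@@@@@@@@@@@@@@@
@@@@@@@@@@@#********@@@@@*. . ...  .. .. @@@@@@@@@@@@@@@@@@@@@@@@@@@@@
@@@@@@@@@@*@@@@@@@@@@@@@@.:::::::::::.::: @@@@@@@@@@@@@@@@@@@@@@@@@@@@
@@@@@@@@@@@@@@@@@@@@@@@@#.:::::::--::::::.######========**+#@@@@@@@@@@
@@=-****@@@+@#+=--======:.:-::--::--::-::.@@@@@@@@@@@@@@@@@@@@@@@@@@@@
@@@%@@@@@@@@=%@@@@@@@@@@@..::-:--:::::-::.@@@@@@@@@@@@@@@@@@@@@@@@@@@@
@========:@@+@@@@@@@@@@@@.:::::-::--::::: @@@@@@@@@@@@@@@@@@@@@@@@
[... 2176 characters left out ...]
3 120  24  25  26  24  24  26  24  26  19  18  78]
 [214 225 213  19  23  31  29  24  25  25  23  16  12  76]
 [105  81  53  21  21  22  24  29  27  25  27  22  87  79]
 [ 47  44  44  32  18  15  15  26  14  21  12  11 133  73]
 [ 58  60  59  58  57  61  60  61  58  63  61  58  50  54]
 [ 53  56  58  55  56  61  61  54  60  59  60  57  56  58]
 [ 56  57  58  58  60  61  59  58  57  56  58  55  61  60]
 [ 56  58  57  55  56  58  55  58  57  55  56  58  51  55]
 [ 12  15  17  11  12   1  16   6   8  10  13  11  12  12]
 [ 15  18  18  11  14  20   6  15  19  14  18  11  14  13]
 [ 16  13  13  10  10  13  17  18  14  22  14  12  21   9]
 [ 18  13  15  16  15  13  14  18  15  14   5  11  19  17]]
```

The x stops are near 0.5424 and 0.5528, giving a centre of 0.5476. The y stops are symmetric about 0.2197. Now I'll centre the key there.

Request:
step_arm --commands '[0.01, 0.24, 0, 0, 0.01, 0.24, 0, 0, 0, -0.1, 0, 0, 0, 0, 0, 0, 0, 0, 0, 0, 0, 0, 0, 0]'

```text
time_s: 25.02
tcp_pos: [0.5473, 0.2191, 0.1589]
ee_rot: [2.065, 2.368, -0.001]
ft_force: [-0.2, 0.7, -4.3]
finger_gap: 0.198
finger_force: 45.0
```

```bash
python3 - <<'E'
from h import *
C,im=snap("wrist","w14"); s=bot.read_state(); p=s["tcp_pos"]; print(p,s["ft_force"],s["ft_torque"],s["joint_pos"].round(2))
print(cv2.cvtColor(im,cv2.COLOR_BGR2GRAY)[410:440:2,290:345:4])
D,b=snap("scene","s14"); m=p+[0,0,-.0843]; P=proj(D,[m,p+[0,0,.047],p+[0,0,-.0423]]); print(P.round(1).tolist())
u,v=P[0].astype(int)
g=cv2.cvtColor(b,cv2.COLOR_BGR2GRAY)[v-30:v+14,u-22:u+26]
print("\n".join("".join(" .:-=+*#%@"[min(9,x//16)] for x in r) for r in g)); print(u,v)
E
```

```text
[0.54730458 0.21912548 0.15889734] [ 0.56409181  0.16730096 -4.0198965 ] [ 0.06971868  0.05932307 -0.02416733] [-0.02  0.56 -0.59  1.72  0.37  0.97 -0.62]
[[212 216   0  11  18  13  30  15  12  14  15   8   5 114]
 [220 221   0  13  12  21  28  26  20  12  11   9  12  49]
 [ 47  65   4  15   8  30  24  19  13  23  16  15   7  51]
 [ 77  76   8  14   3  28  27   7  26  17  17  15  14 118]
 [ 65  69   8  16  17  25  24  14  18  16  17  16  11 180]
 [207 222  33  20  22  22  26  13  15  16  14  19  27 103]
 [211 210  26  15  23  24  25  14  12  18  16  26  24  31]
 [208 208  73  19  23  24  27  27  21  24  31  24  21  53]
 [211 207 196  26  23  24  24  26  25  29  21  17  20  70]
 [223 222 232  14  26  18  24  24  24  24  26  22  69  78]
 [ 35  41  49  63  58  60  61  64  55  61  59  61  59  57]
 [ 52  56  54  53  56  57  54  59  60  57  56  60  58  58]
 [ 56  57  58  57  60  54  55  54  58  58  59  58  59  59]
 [ 54  53  54  58  62  57  56  57  58  55  54  53  55  57]
 [ 12  11  15   8  15   8   8   7   9  10  13  16  19  13]]
[[361.3, 187.4], [363.6, 160.7], [362.0, 179.2]]
@@@@@@@@@%
[... 1453 characters left out ...]
++++%@
=:...:----::....::.. .. . .-**++***+++++***+++%@
-.....-=+++=--:::....... .:+*+=++++=--==+++++#@@
--::::-+***++++=--:.......=#*==++==-----+++++%@@
-:-----+*********##=-:...:=+=-=====-:::=**+++%@@
-:::=+-:-=+++*****+===-::-=-:::::--:::::-+++*@@@
=======--:::-=+++++=--=======--::::::::-=+==%@@@
=======+++--::::-=+=-::-==+%@@%*=-::::=**+++%@@@
===++==***++++=-+###*=-=+=#@@@@@%*+=--*#*++#@@@@
=======+++****++*%%%*=====*@@@@@%**+++##+++%@@@@
=======++++++***#%%%*====--=++#@%*****##***@@@@@
-----=++==+++++*#%%#+=====----====++*##*++%@@@@@
-----=+++++==++==+++=====++++**=-::--+*+++%@@@@@
======+++++++*#*=-----==+***%@@#+=----=++#@@@@@@
+++======++++*%%#*=----=+++*%@@***++*++++%@@@@@@
361 187
```

Everything is centred with no side load. Now the clockwise turn.

Request:
step_arm --commands '[0, 0, 0, -0.3, 0, 0, 0, -0.6, 0, 0, 0, -0.6, 0, 0, 0, -0.6, 0, 0, 0, -0.6, 0, 0, 0, -0.6, 0, 0, -0.01, -0.6, 0, 0, 0, -0.6, 0, 0, 0, -0.6, 0, 0, -0.01, -0.3, 0, 0, 0, 0, 0, 0, 0, 0]'

```text
time_s: 26.12
tcp_pos: [0.5472, 0.2197, 0.1586]
ee_rot: [-2.642, -1.7, 0.0]
ft_force: [-1.2, 1.1, -3.0]
finger_gap: 0.198
finger_force: 45.0
```

Request:
step_arm --commands '[0, 0, 0, -0.3, 0, 0, 0, -0.6, 0, 0, 0, -0.6, 0, 0, 0, -0.6, 0, 0, -0.01, -0.6, 0, 0, 0, -0.6, 0, 0, 0, -0.3, 0, 0, 0, 0, 0, 0, 0, 0]'

```text
time_s: 26.87
tcp_pos: [0.5473, 0.2197, 0.1583]
ee_rot: [-2.913, -1.176, -0.0]
ft_force: [-1.3, 0.8, -1.8]
finger_gap: 0.201
finger_force: 45.1
```

Request:
step_arm --commands '[0, 0, 0, -0.3, 0, 0, 0, -0.6, 0, 0, 0, -0.6, 0, 0, 0, -0.3, 0, 0, 0, 0, 0, 0, 0, 0]'

```text
time_s: 27.37
tcp_pos: [0.5473, 0.2198, 0.1583]
ee_rot: [-3.01, -0.897, 0.0]
ft_force: [-1.3, 0.8, -2.8]
finger_gap: 0.198
finger_force: 45.1
```

Request:
step_arm --commands '[0, 0, 0, -0.3, 0, 0, 0, -0.6, 0, 0, 0, -0.6, 0, 0, 0, -0.6, 0, 0, 0, -0.6, 0, 0, 0, -0.6, 0, 0, 0, -0.6, 0, 0, 0, 0, 0, 0, 0, 0]'

```text
time_s: 28.12
tcp_pos: [0.5474, 0.2197, 0.1582]
ee_rot: [-3.13, -0.269, -0.0]
ft_force: [-0.3, 2.1, -4.5]
finger_gap: 0.198
finger_force: 45.1
```

```bash
python3 - <<'E'
from h import *
C,im=snap("wrist","w15"); s=bot.read_state(); print(s["tcp_pos"],s["ft_force"],s["ft_torque"],s["joint_pos"].round(2),R.from_rotvec(s["ee_rot"]).as_matrix()[:2,1])
g=cv2.cvtColor(im,cv2.COLOR_BGR2GRAY)[130:450:10,220:430:3]
print("\n".join("".join(" .:-=+*#%@"[min(9,v//12)] for v in r) for r in g))
E
```

```text
[0.54735451 0.21959439 0.15820224] [-0.88319221  1.41568506 -3.9284047 ] [0.63344799 0.19891013 0.07450753] [-0.28  0.5  -0.24  1.74  0.15  0.92 -1.98] [ 0.17047172 -0.98536256]
*%@@%@@@@@@@@@@@@@@@@@@@@@@@@@@@@@@@@@@@@@@%#**#############*#****#@@@
@@@@%##*#############**#%@@@@@@@@@%@@@@@@@@@@@@**+@@@@@@@@@@@@@@**+@@@
*+@@@@@@@@@@@@@@@***@@@@@@@@@@@@***@@@@@@@@@@@@*=-@@@@@@@@@@#+-=*#@@@@
***@@@@@@@@@@@@@@+--++--=@@@@@@@+==@@@@@@@@@*@@@@@@@@@@@%%%%%%%@@@@@@@
*+*@@@@@@@@@@@@@#***+*+**%@@@@@@%==@@@@@@@@@@@@@%@@@@@@@@%%%%%%@@@%@@@
**+*@@@@@@@@@@@@@++**#*+@=@@@@@@@-#=@@@@@@@@@@@@@@@@@@@@@@@@@@@@@@@@@@
+**+@@@@@@@@@@@@@%@@@@@@@@@            =@@@@@@@@@@@@@@@@@@@@@@@@@@@@@@
++*+*@@@@@@@@@@@@@@@@@@@@..:::.::.::::::. @@@@@@@@@@@@@@@@@@@@@@@@@@@@
***++@@@@@@@@@@@@@@@@@@@@.::-::-:::::::.: @@@@@@@@@@@@@@@@@@@@@@@@@@@@
+***+#@@@@@@@@@@@@@@@@@@@.:::::::::::::-. @@@@@@@@@@@@@@@@@@@@@@@@@@@@
*+*+*+@@@@@@@@@@@@@@@@@@@.::::::-:::::::. @@@@@@@@@@@@@@@@@@@@@@@@@@@@
+***++#@@@@@@@@@@@@@@@@@@ ::::::::::::::. @@@@@@@@@@@@@@@@@@@@@@@@@@@@
@+**+++@@@@@@@@@@@@@@@@@@..:-:::::::::::: @@@@@@@@@@@@%@@%%@@@@@@@@@@@
[... 649 characters left out ...]
---:::::-:::::::-:::::::::::::::-.::-:.:::::::--=+%.. :::--::
----  +%=--+***=***++++*+++=--=++*+++++++++*-==++++++++*+*=@%. -------
----  @%-=***+***********--**************--**************+=@@ .-------
---:: %===*#********#***#**#****##*****#*#****#*#**#**#***+@@ --------
----- #*===.  .. @@@@@@@@@  .. .  .:.... @@@@@@%%%....  =-=@@ --------
-----.*@-= .   .+@#@@@@@@@. ..... :. ..  @@@@@@@@#.... . ==@* --------
--.::.. .. ...  @@@@@@@@@@= .. ........  @@@@@@@@@%  . ..   .-------.:
:.::::  .  .. .@@@@@@@@@@@% ..  ..... ...@@@@@@@@@@%.. ..  . .:.:.::::
========+======:-:-::::----=====+=====+=-----:------===+==============
.......... ............:... ....:.................:..:......:.........
```

Turned 88° with the bar still aligned in the grip. Back off 2°, then lift straight off.

Request:
step_arm --commands '[0, 0, 0, 0.33, 0, 0, 0, 0, 0, 0, 0.1, 0, 0, 0, 0.15, 0, 0, 0, 0.2, 0, 0, 0, 0.2, 0, 0, 0, 0.3, 0, 0, 0, 0.6, 0, 0, 0, 0.8, 0, 0, 0, 0.9, 0, 0, 0, 0.9, 0, 0, 0, 0.9, 0, 0, 0, 0, 0, 0, 0, 0, 0]'

```text
time_s: 29.33
tcp_pos: [0.5482, 0.2197, 0.2858]
ee_rot: [-3.125, -0.318, -0.005]
ft_force: [0.1, -0.5, -5.0]
finger_gap: 0.199
finger_force: 45.0
```

```bash
python3 - <<'E'
from h import *
D,b=snap("scene","s16"); s=bot.read_state(); print(s["tcp_pos"],s["ft_force"],R.from_rotvec(s["ee_rot"]).as_matrix()[:2,1])
P=proj(D,[[.5474,.2197,.087],[.5474,.2197,.064]]); print(P)
u,v=P[0].astype(int)
g=cv2.cvtColor(b,cv2.COLOR_BGR2GRAY); print(g[v-6:v+9,u-9:u+10])
E
```

```text
[0.54716755 0.21918395 0.2841529 ] [ 1.14959963 -0.79161703 -4.07272967] [ 0.20143429 -0.97950198]
[[361.58036933 184.91164219]
 [361.19150699 189.34491297]]
[[ 92  83  74  67  62  58  57  56  56  56  56  56  56  56  56  56  55  54
   55]
 [151 130 104  99  88  78  73  66  63  58  58  56  56  55  56  56  56  56
   55]
 [163 159 155 153 131 105 102  99  87  79  75  69  65  61  58  56  55  55
   55]
 [152 158 160 161 159 157 156 153 131 104 104 108 105  93  79  70  64  59
   58]
 [100 109 121 136 152 159 161 162 157 143 131 128 127 125 119 108  98  89
   77]
 [ 82  84  88  94  99 110 123 135 139 135 131 121 123 130 131 123 120 122
  112]
 [ 77  78  79  81  82  84  89  92  84  74  77  81  96 120 130 128 128 128
  139]
 [ 76  76  77  77  78  79  79  75  62  50  50  53  62  93 115 129 135 117
  131]
 [ 54  63  69  75  75  77  76  66  50  47  46  48  55  81 112 127 115  96
  111]
 [ 33  35  37  44  55  64  69  61  47  46  46  48  52  72 108 129 107  80
   87]
 [ 61  49  35  33  34  37  47  47  36  38  43  46  58  97 124 112  84  76
   81]
 [147 121  87  73  61  51  56  54  32  25  25  37  77 115 129 105  75  77
   80]
 [164 159 154 152 146 117  80  71  58  38  28  52  98 119 101  69  58  65
   72]
 [161 162 164 164 150 117  86  76  73  65  62  94 122 113  78  45  35  37
   39]
 [117 135 148 155 142 124 102  74  81  83  75  96 110  95  80  73  62  54
   41]]
```

Request:
step_arm --commands '[-0.02, -0.26, 0, 0.96, -0.02, -0.26, 0, 0.96, -0.02, -0.26, 0, 0.96, -0.02, -0.26, 0, 0.96, -0.02, -0.26, 0, 0.96, -0.02, -0.26, 0, 0.96, -0.02, -0.26, 0, 0.96, -0.02, -0.26, 0, 0.96, -0.02, -0.26, 0, 0.96, -0.02, -0.26, 0, 0.96, -0.02, -0.26, 0, 0.96, -0.02, -0.26, 0, 0.96, -0.02, -0.26, 0, 0.96, -0.02, -0.26, 0, 0.96, -0.02, -0.26, 0, 0.96, -0.02, -0.26, 0, 0.96, -0.02, -0.26, 0, 0.96, 0, 0, 0, 0, 0, 0, 0, 0]'

```text
time_s: 30.97
tcp_pos: [0.5382, 0.1084, 0.2831]
ee_rot: [-1.816, -2.561, 0.003]
ft_force: [0.0, 0.3, -4.2]
finger_gap: 0.199
finger_force: 45.0
```

```bash
python3 - <<'E'
from h import *
C,im=snap("wrist","w17"); s=bot.read_state(); p=s["tcp_pos"];print(p,np.degrees(np.arctan2(*R.from_rotvec(s["ee_rot"]).as_matrix()[1::-1,1])))
P=proj(C,[[.5474,.2197,.087],[.5474,.2197,.064]]); print(P)
u,v=P[0].astype(int); g=cv2.cvtColor(im,cv2.COLOR_BGR2GRAY)
q=g[max(0,v-40):v+41:2,u-36:u+37]
print("\n".join("".join(" .:-=+*#%@"[min(9,x//22)] for x in r) for r in q)); print(u,v)
E
```

```text
[0.53830628 0.10903232 0.28346419] 19.365025181363094
[[366.71911083  96.28134936]
 [363.93701565  98.19942504]]
@@@@@@@@@@@@@@@@@@@@@@@@@@@@@@*@@%%%%@@@@@@@@@@@@@@@@@@@@@@@@@@@@@%%*****
@@@@@@@@@@@@@@@@@@@@@@@@@@@@@*#@@@@@%%@@@@@@@@@@@@@@@@@@@@@@@@@@@@@%*****
@@@@@@@@@@@@@@@@@@@@@@@@@@#@@=@@%@@%#@@@@@@@@@@@@@*%@%%%%@@@@@@@@@#******
========*++##%%%@@@@@@@***#*+*@@@@@%#@@@@@@@@@@@@@#%@@@@%#@@@@@@@#+******
+++++++++++++++++++=++++=:::=%@@@@@#%@@@@@@@@@@@@%%@@@@@#@@@@@@@@@@******
+++++++++++++++++++++++++---+@@@@@%#@@@@@@@@@@@@@#%@%@@@#%@@@@@@@@*******
+++++++++++++++++++++++++=--%@@%@@%#@@@@@@@@@@@@%#@@@@@#++++++=====+++++=
+++++++++++++++++++++++++--=@@@@@%*@@@@@@@@@@@@@#%@@@@@*+++++++++++++++--
++++++++++++++++++++++++---*@@@@@%#@@@@@@@@@@@@%#%@@@@%*++++++++++++++++-
+++++++++++++++++++++++:-:-@@@@@@#@@@@@@@@@@@@@%%@@@@@#=+++++++++++++++--
+++++++++++++++++++++++=::+@@%@@%#@@@@@@@@@@@@%%%@@@@%*+++++++++++++++---
++++++++++++++++++++++++:-%@@@@@%@@@@@@@@@@@@@%#@@@@@#++++++++++++++++---
+++++++++++++++++++++++--=@@%@@@-::-=+*#%@@@@@%%@@@@@#=+++++++++++++++=--
  ..::--===+++++++++++---
[... 1353 characters left out ...]
@@@@@@@@@@@@@@#************
@@@@@@@@@@@@#***#-@@@@@@#@@@@@@@@@@@@@+@@@@@%#@@@@@@@@@@@@@@*************
@@@@@@@@@@@#***#=*@@%@@#@@@@@@@@@@@@@#%@@%@@#@@@@@@@@@@@@@@@@************
@@@@@@@@@@#****#-%@@%@@=@@@@@@@@@@@@@*@@@@@%#@@@@@@@@@@@@@@@**#**********
@@@@@@@@@#*****+=@@@@@@*@@@@@@@@@@@@@*@@@@@#@@@@@@@@@@@@@@@**#***********
%%%%%%%%%%%%%%*:%@@@@@#@@@@@@@@@@@@@#@@@@@@@@@@@@@@@@@@@@@@@*************
%%%%%%%%%%%%%++-@@@@@@#@@@@@@@@@@@@@*@@@@@%@@@@@@@@@@@@@@@@**************
%%%%%%%%%%%%++=*@@@@@#@@@@@@@@@@@@@#%@@%@@*%%%%%%%%%%%%%%%%%%##**********
#######%%%%%+=:%@@@@@+@@@@@@@@@@@@@+@@@@@@%%%%%%%%%%%%%%%%%%%%%%+++++++++
%%%%%%%%%%%++%%+==+#%#@@@@@%@@@@@@@#@@@@@*%%%%%%%%%%%%%%%%%%%%%%+++++++++
366 96
```

The head is within about 1 mm of upright over the strap's centre, so the bolt is straight. Back to the stand.

Request:
step_arm --commands '[-0.1, -0.96, 0, 0.01, -0.1, -0.96, 0, 0, -0.1, -0.96, 0, 0.01, -0.1, -0.96, 0, 0, -0.1, -0.96, 0, 0.01, -0.1, -0.96, 0, 0, -0.1, -0.96, 0, 0.01, -0.1, -0.96, 0, 0, -0.1, -0.96, 0, 0.01, -0.1, -0.96, 0, 0, -0.1, -0.96, 0, 0.01, -0.1, -0.96, 0, 0, -0.1, -0.96, 0, 0.01, -0.1, -0.96, 0, 0, -0.1, -0.96, 0, 0.01, -0.1, -0.96, 0, 0, -0.1, -0.88, 0, 0, 0, 0, 0, 0, 0, 0, 0, 0]'

```text
time_s: 32.6
tcp_pos: [0.4961, -0.2977, 0.2838]
ee_rot: [-1.806, -2.569, 0.0]
ft_force: [0.0, 1.1, -3.1]
finger_gap: 0.198
finger_force: 45.0
```

```bash
python3 - <<'E'
from h import *
C,im=snap("wrist","w18"); s=bot.read_state(); p=s["tcp_pos"];print(p,np.degrees(np.arctan2(*R.from_rotvec(s["ee_rot"]).as_matrix()[1::-1,1])))
a=cv2.imread("pics/w11.png"); 
print("shift to do, mm:",(np.array([.4942,-.2975,.0993])-p)*1e3)
# image shift of stand against the picture at the lift (w11, TCP .4936,-.2970,.2834)
A=cv2.cvtColor(a,cv2.COLOR_BGR2GRAY)[140:270,150:290].astype(np.float32);B=cv2.cvtColor(im,cv2.COLOR_BGR2GRAY)[140:270,150:290].astype(np.float32)
print(cv2.phaseCorrelate(A,B,cv2.createHanningWindow(A.shape[::-1],cv2.CV_32F)))
A=cv2.cvtColor(a,cv2.COLOR_BGR2GRAY)[120:270,350:500].astype(np.float32);B=cv2.cvtColor(im,cv2.COLOR_BGR2GRAY)[120:270,350:500].astype(np.float32)
print(cv2.phaseCorrelate(A,B,cv2.createHanningWindow(A.shape[::-1],cv2.CV_32F)))
E
```

```text
[ 0.49662849 -0.29609953  0.28397762] 19.950834860244267
shift to do, mm: [  -2.42849304   -1.40047038 -184.67761805]
((-0.9655355061832438, 0.6769942272219112), 0.9100585651005246)
((-0.7795565032730565, -0.017246228872465963), 0.95740443488227)
```

Request:
step_arm --commands '[-0.08, -0.02, -0.6, 0, 0, 0, -0.9, 0, 0, 0, -0.9, 0, 0, 0, -0.9, 0, 0, 0, -0.9, 0, 0, 0, -0.9, 0, 0, 0, -0.6, 0, 0, 0, -0.4, 0, 0, 0, 0, 0, 0, 0, 0, 0]'

```text
time_s: 33.48
tcp_pos: [0.495, -0.2966, 0.1323]
ee_rot: [-1.8, -2.575, -0.001]
ft_force: [0.9, 0.6, -3.3]
finger_gap: 0.198
finger_force: 45.0
```

Request:
step_arm --commands '[0, 0, -0.2, 0, 0, 0, -0.2, 0, 0, 0, -0.2, 0, 0, 0, -0.2, 0, 0, 0, 0, 0]'

```text
time_s: 33.9
tcp_pos: [0.4937, -0.2972, 0.111]
ee_rot: [-1.801, -2.572, 0.0]
ft_force: [0.4, 0.6, -4.3]
finger_gap: 0.196
finger_force: 45.0
```

In the pocket with no contact. Lower the rest.

Request:
step_arm --commands '[0, 0, -0.15, 0, 0, 0, -0.15, 0, 0, 0, -0.1, 0, 0, 0, 0, 0]'

```text
time_s: 34.23
tcp_pos: [0.494, -0.2973, 0.1014]
ee_rot: [-1.801, -2.573, 0.0]
ft_force: [-0.4, 0.3, -3.4]
finger_gap: 0.196
finger_force: 45.0
```

Request:
step_arm --commands '[0, 0, -0.05, 0, 0, 0, 0, 0]'

```text
time_s: 34.4
tcp_pos: [0.4944, -0.2975, 0.1006]
ee_rot: [-1.801, -2.574, 0.0]
ft_force: [-0.1, -0.7, -2.5]
finger_gap: 0.2
finger_force: 45.0
```

Almost seated. One more millimetre, then release and withdraw.

Request:
step_arm --commands '[0, 0, -0.04, 0, 0, 0, 0, 0]'

```text
time_s: 34.57
tcp_pos: [0.4944, -0.2976, 0.0998]
ee_rot: [1.801, 2.574, -0.0]
ft_force: [0.3, 0.2, -2.4]
finger_gap: 0.199
finger_force: 45.0
```

Request:
step_arm --commands '[0, 0, 0, 0, 0, 0, 0, 0, 0, 0, 0, 0, 0, 0, 0, 0, 0, 0, 0, 0, 0, 0, 0.3, 0, 0, 0, 0.6, 0, 0, 0, 0.9, 0, 0, 0, 0.9, 0, 0, 0, 0.9, 0, 0, 0, 0.9, 0, 0, 0, 0.9, 0, 0, 0, 0.9, 0, 0, 0, 0.9, 0, 0, 0, 0, 0, 0, 0, 0, 0]' --grip 0.5

```text
time_s: 35.9
tcp_pos: [0.4951, -0.2978, 0.2814]
ee_rot: [1.8, 2.571, 0.0]
ft_force: [-0.1, -0.3, -1.0]
finger_gap: 0.501
finger_force: 0.0
```

```bash
python3 - <<'E'
from h import *
C,im=snap("wrist","w19"); D,b=snap("scene","s19"); s=bot.read_state(); print(s["tcp_pos"],s["ft_force"],s["finger_gap"])
g=cv2.cvtColor(im,cv2.COLOR_BGR2GRAY)
m=np.zeros_like(g); m[100:280,285:350]=g[100:280,285:350]<46; m=cv2.morphologyEx(m,cv2.MORPH_OPEN,np.ones((7,7),np.uint8))
k,l,st,ce=cv2.connectedComponentsWithStats(m); i=1+np.argmax(st[1:,4]); q=cv2.minAreaRect(np.argwhere(l==i)[:,::-1].astype(np.float32))
W=np.array([onz(C,p,.155) for p in cv2.boxPoints(q)]); print(q,W.mean(0))
# hood/bed change between opening and now, stand region change against start, in the scene view
a=cv2.imread("pics/s8.png"); 
for n,(y0,y1,x0,x1) in dict(hood=(130,260,360,420),stand=(255,330,220,300),jar=(210,265,240,275),front=(140,230,270,345)).items():
    print(n,np.mean(cv2.absdiff(a[y0:y1,x0:x1],b[y0:y1,x0:x1])))
o=cv2.imread("pics/scene0.png"); print("stand vs start",np.mean(cv2.absdiff(o[255:330,220:300],b[255:330,220:300])), cv2.phaseCorrelate(*[cv2.cvtColor(t[250:330,220:300],6).astype(np.float32) for t in(o,b)]))
E
```

```text
[ 0.49389006 -0.29729052  0.27916267] [-0.37719532 -0.36516749  1.22336395] 0.4966037551849414
((317.0, 211.0), (114.0, 20.0), 90.0) [ 0.49312617 -0.29584896  0.155     ]
hood 0.43764957264957266
stand 2.4910555555555556
jar 4.50978354978355
front 0.6788148148148148
stand vs start 6.177222222222222 ((-0.040180321739043734, 0.013713997245282883), 0.9430583249032497)
```

The key is back within about 2 mm of where it started, the hood hasn't moved, and the robot is touching nothing.

```bash
python3 -c "
from cell import bot
print(bot.finish_job())"
```

```text
the job is handed in; nothing more can be done
None
```

I did every step and handed the job in at about 36 s, but the judge returned no verdict: the hood stands open, the loose bolt (rear left) was turned clockwise about a quarter turn (the key went 88°) and stands straight, and the T-key is back in its pocket within about 2 mm.

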